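# Index the goniometer arm to its next station

### The job

The goniometer's arm is pinned at its first station. Draw the sprung index pin by lifting the knob at the arm's outer end, swing the arm anticlockwise (seen from above) to the second station and let the pin drop fully home in the hole of that catch plate; the plate was clamped by hand, so feel for the hole, and never force the pin sideways against the metal. Then push the clamp lever at the hub anticlockwise until it is tight at its stop, let go of everything, and leave the things standing around alone.

Things in the scene. Friction and masses are not known exactly. Their poses are not given: they have to be found in the camera images.
- stage: The goniometer's fixed base: black disc, 250 mm across, 12 mm thick, bolted down, with a flat steel track round its top. Origin: on the vertical axis about which the arm swings, at the disc's underside (on the worktop); z up. The hub on this axis carries a small upright sample block, its top 76 mm above the worktop.
- first_hole (a point): Mouth of the hole in the first catch plate (the pin is in it at the start), 15 mm above the worktop, 95 mm from the axis. Two equal plates lie on the track: steel, 68 mm along it, 28 mm wide, 3 mm high, ends bevelled over 18 mm so that the pin can ride up, one 9 mm hole in the middle. The second plate's hole is 0.8 to 1.08 rad anticlockwise of this one; where exactly must be felt.
- swing_arm (a joint): Angle of the aluminium arm (34 mm wide, top 32 mm above the worktop) about the base's axis, rad: 0 at the first station, growing anticlockwise seen from above, stops at -0.2 and 1.28. With the pin lifted it turns at 1.5 N on the knob, with the pin dragging at 3 N, up a bevel at 5 to 6 N; it stays where it is left. A 34 mm black cube (top 65 mm above the worktop) is fixed on it, centred 47 mm from the axis.
- knob (a point): Centre of the black knurled plunger knob at the arm's outer end: upright cylinder, 22 mm diameter, 22 mm high, 95 mm from the axis, centre 61 mm above the worktop when the pin is home; x axis outward along the arm. The nut below it at arm level is 25 mm wide. Nothing stands beside it across the arm. A spring draws it down with 5 N when home, 8 N at full lift.
- plunger (a joint): Lift of the knob with its pin, m: 0 fully home in a hole, 0.005 with the pin resting on the bare track, 0.008 on a catch plate, 0.012 at the upper stop. Lifted 0.009 or more, the pin clears everything. Let go, it springs down; pushed along by the knob it then slides on the metal and sinks in only at a hole.
- pin: The steel index pin under the knob, 6.6 mm diameter with a flat end, its edge broken; origin at its lower tip, 54 mm below the knob's centre, z up. It has 1.2 mm of play each way in a hole. More than 25 N between the pin and the metal counts as forced.
- lever_tip (a point): Centre of the 15 mm ball at the end of the black clamp lever, 47 mm above the worktop, 52 mm from the lever's pivot. The lever sits on the arm's tail, across the hub from the knob, and travels with the arm.
- lever_pivot (a point): Point on the lever's vertical pivot axis at the height of the ball (47 mm above the worktop), 32 mm from the base's axis, opposite to the knob.
- clamp_lever (a joint): Angle of the clamp lever about its pivot, rad, growing anticlockwise seen from above: 0 fully open (ball pointing away from the knob), 1.4 at its stop, where it is tight. An eccentric under it starts to press on the hub at about 0.9; from there the push needed at the ball rises to several newtons. It stays where it is left.
- vial_1: Bystander: amber vial with cap, 27 mm diameter, 60 mm high; origin at the centre of its underside.
- lens_mount: Bystander: lens in a ring on a post, 66 mm high, 32 mm foot; origin at the centre of its underside.
- blue_tape: Bystander: roll of tape, 55 mm across, 19 mm high; origin at the centre of its underside.
- post_1: Bystander: steel post standing upright, 13 mm diameter, 50 mm high; origin at the centre of its underside.

How it is judged:
By the outcome, as a careful person would: the job done as asked, in the order asked, and still so for the second after the job is handed in, with the robot touching nothing.
It also fails if it takes over 61 s, if anything falls off the work surface, if the arm or the gripper's body presses on something with over 40 N, if the wrist force passes 120 N, or if a joint passes its speed limit or range.

### The arm

A 7-joint arm with a two-finger parallel gripper is mounted at the origin on a cart in front of the work surface, level with it; the furniture and walls round the work are solid. World frame = base frame: x ahead of the robot, y to its left, z up, the work surface at z = 0. Lengths are in m, angles in rad, forces in N, time in s.
With the tool pointing down it reaches from about 0.35 to 0.9 m from the base axis. Payload 8.1 kg.
Tool frame: the origin (TCP) lies on the centre line of the jaws, within the pads' length; the fingertips stand 8 mm ahead of it and the grasp point (between the pads) lies 11 mm behind it; z points along the fingers, y is the direction in which the jaws open and shut (so a half turn about z gives the same grasp; the last joint's range is limited). The gripper opens to 85 mm and grips with 20 to 120 N. Pads are 22 mm wide; open, the fingers measure 114 mm over their backs; the gripper's body (76 mm by 85 mm) begins 54 mm behind the grasp point. The pads swing forward as they close: fully open they stand 13 mm farther back than shut.
Start: joints at [-1.388, 0.434, 0.025, 1.573, -0.012, 1.134, -0.075], TCP at [0.176, 0.6, 0.239] pointing down, gripper open.
Joint ranges: [-2.62, 2.62], [-0.44, 2.09], [-1.27, 1.32], [0.08, 2.57], [-1.32, 4.46], [0.12, 2], [-2.74, 2.74]. Speed limits (rad/s): [2.22, 2.22, 3.01, 3.01, 3.14, 3.14, 3.14].

### API

Orientations are given as a 3x3 rotation matrix whose columns are the frame's x, y, z axes.
In Python, from cell import * gives the robot as it stands.
- The arm moves only by the tool send_rows, never from a script. Its argument "commands" is a list of rows, each an object of numbers: "dx", "dy", "dz": the shift along the world's x, y, z as a fraction of full scale; "rx", "ry", "rz": the turn, a rotation vector about the world's x, y, z as a fraction of full scale. In form: [{"dx": .., "dy": .., "dz": .., "rx": .., "ry": .., "rz": ..}, ...]. A call has 1 to 8 rows; each row is the pose to reach, as a shift and turn from the pose commanded when the call began; what a row does not reach only later rows make up. Full scale, the value 1, is 0.12 m for a shift and 60 degrees for a turn. A row lasts 1/8 s, in which the tool goes at most 62.5 mm and 10.7 degrees, less where a joint would pass 70% of its speed; a pose out of reach is approached as far as the arm can. A call with a number of a shift or a turn outside -1 to 1 is refused whole. A call with a gripper value outside its range is refused whole. "fingers" is the opening, from -1 (shut) to 1 (fully open), set as the call begins (left out, the last holds). The fingers move at their own pace and stop on an object; "squeeze" is the grip in N (left out, the last holds). Time passes only in rows, so rows that repeat a pose let the fingers close. It gives the time, the measured TCP pose, the force and the opening at its end, in the units of the state.
- get_state(): the state, without advancing time (a new reading comes with each control period).
- snapshot(name): name is "side" or "top" or "wrist"; returns a dict with "color" (420x560x3 uint8, red, green, blue), "camera_matrix" (3x3 intrinsics, pixels), "R" (3x3) and "t" (3): a world point X has camera coordinates R X + t. Camera axes: x right, y down, z forward; pixel columns grow to the right and rows downward; lengths in m; the calibration is good to about 2 mm. A picture is of the moment at which its call begins. There is no depth.
- finish_job(): hands the job in, once; it reports no verdict.
The state is a dict: "t": time; "joints": joint angles; "joint_velocities": joint speeds; "joint_torque": joint torques, N m; "tool_pos": TCP position; "orientation": TCP orientation; "force": force on the tool from outside, world axes, zero at the start; "ft_torque": the same for the moment, N m; "opening": finger opening in m.
Only numpy, scipy, OpenCV 4.12 (cv2) and the standard library are available. Lean on these libraries where they do the work, as an engineer would, in place of code of your own. Each camera call takes 0.05 s, during which the arm holds its last target.

## Working session

There is one attempt and no reset: what is moved stays moved. The work goes in short steps, Python scripts to look and compute and a tool call to move; the robot and the scene stay as the last step left them, time stands still between calls to the robot, and variables do not carry over. Pictures are saved under pics/ and viewed, and the job is handed in when it is done.

Besides the shell and the picture viewer there is one more tool, called after "Emit:" as name(argument=value, ...) on one line, values as JSON. send_rows: Moves the arm, as the interface text tells. Its arguments: {"type":"object","properties":{"commands":{"type":"array"},"fingers":{"type":"number"},"squeeze":{"type":"number"}},"required":["commands"]}

```bash
mkdir -p pics; ls
cat > h.py <<'E'
from cell import *
import numpy as np, cv2
def snap(n,f,crop=None,s=1):
    d=snapshot(n); im=cv2.cvtColor(d["color"],cv2.COLOR_RGB2BGR)
    np.savez("pics/"+f+".npz",K=d["camera_matrix"],R=d["R"],t=d["t"],im=im)
    if crop: 
        a,b,c,e=crop; im=im[b:e,a:c]
    if s!=1: im=cv2.resize(im,None,fx=s,fy=s,interpolation=cv2.INTER_CUBIC)
    cv2.imwrite("pics/"+f+".png",im)
def crop(f,o,c,s):
    im=np.load("pics/"+f+".npz")["im"]; a,b,cc,e=c
    cv2.imwrite("pics/"+o+".png",cv2.resize(im[b:e,a:cc],None,fx=s,fy=s,interpolation=cv2.INTER_CUBIC))
def back(f,u,v,z):
    d=np.load("pics/"+f+".npz"); R=d["R"];t=d["t"].ravel()
    r=R.T@np.linalg.solve(d["K"],[u,v,1]); c=-R.T@t
    return c+r*(z-c[2])/r[2]
def proj(f,X):
    d=np.load("pics/"+f+".npz"); p=d["K"]@(d["R"]@np.asarray(X,float)+d["t"].ravel()); return p[:2]/p[2]
E
python3 - <<'E'
from h import *
for n in["side","top","wrist"]: snap(n,n+"0")
s=get_state()
for k in s: print(k,np.round(s[k],3).tolist())
for n in["side0","top0","wrist0"]:
    d=np.load("pics/"+n+".npz");print(n,(-d["R"].T@d["t"].ravel()).round(3),d["R"].round(2).tolist(),d["K"].round(0).tolist())
E
```

```text
pics
t 0.15
joints [-1.388, 0.435, 0.025, 1.574, -0.012, 1.134, -0.075]
joint_velocities [0.001, -0.002, 0.001, -0.002, 0.0, -0.001, 0.002]
joint_torque [0.002, -67.089, 1.026, -31.645, 0.016, 0.009, -0.0]
tool_pos [0.176, 0.599, 0.239]
orientation [[-0.959, 0.282, -0.0], [0.282, 0.959, -0.001], [-0.0, -0.001, -1.0]]
force [0.161, 0.486, 0.456]
ft_torque [-0.019, 0.007, 0.003]
opening 0.085
side0 [ 0.683 -0.787  0.376] [[1.0, 0.04, -0.01], [0.01, -0.34, -0.94], [-0.04, 0.94, -0.34]] [[539.0, 0.0, 283.0], [0.0, 539.0, 205.0], [0.0, 0.0, 1.0]]
top0 [0.472 0.037 0.903] [[-0.08, -1.0, -0.0], [-0.97, 0.07, -0.23], [0.23, -0.02, -0.97]] [[457.0, 0.0, 283.0], [0.0, 457.0, 208.0], [0.0, 0.0, 1.0]]
wrist0 [0.112 0.618 0.374] [[0.28, 0.96, -0.0], [0.93, -0.27, 0.26], [0.25, -0.08, -0.96]] [[319.0, 0.0, 279.0], [0.0, 319.0, 212.0], [0.0, 0.0, 1.0]]
```

View pics/top0.png

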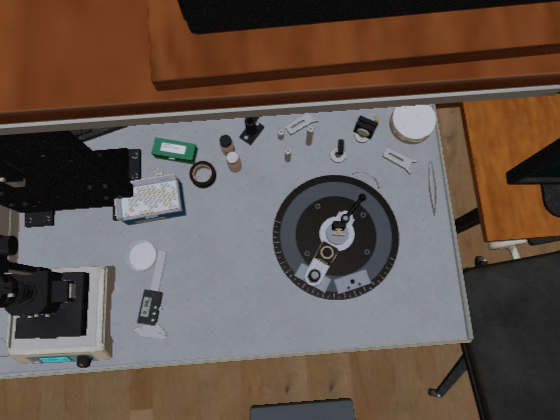

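View pics/side0.png

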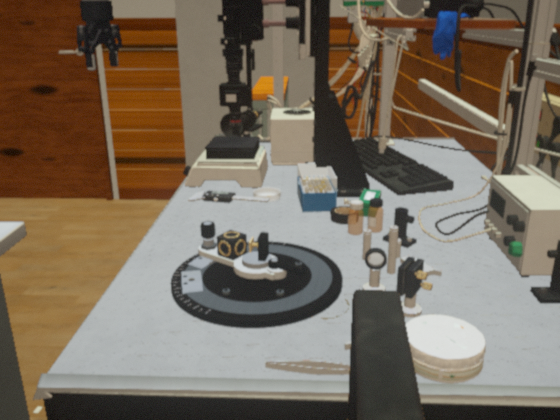

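Run:
```python
from h import *
crop("top0","t0c",(260,160,410,310),5)
crop("side0","s0c",(160,200,350,330),4)
```

```text
(no output)
```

View pics/t0c.png

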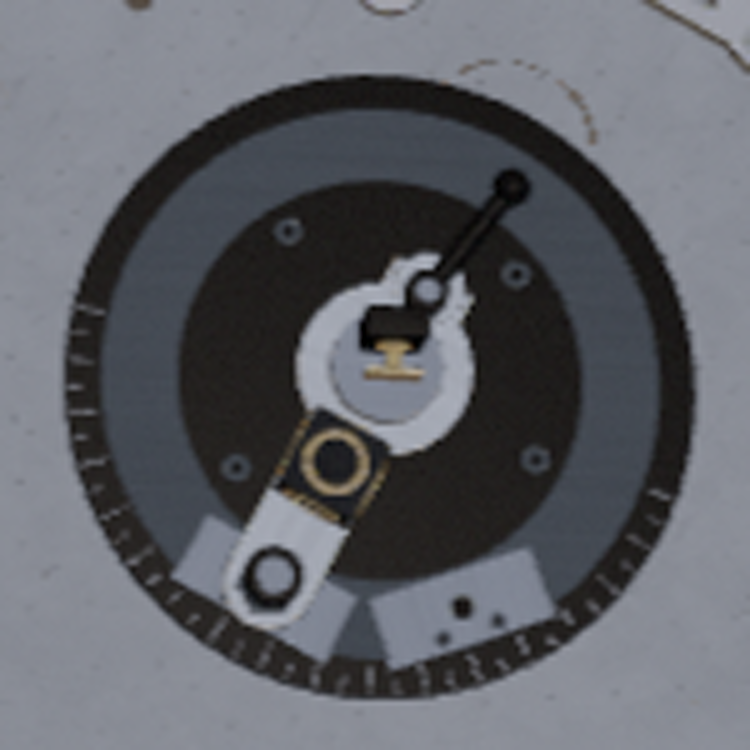

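View pics/s0c.png

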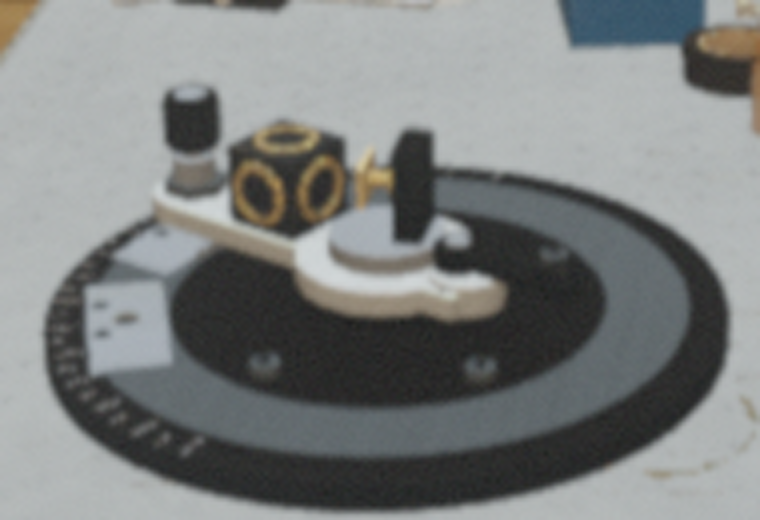

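```bash
cat > m.py <<'E'
from h import *
from scipy.optimize import least_squares
def P(u,v,z): return back("top0",260+(u+.5)/5-.5,160+(v+.5)/5-.5,z)
E
python3 - <<'E'
from m import *
im=np.load("pics/top0.npz")["im"]
# disc edge points, radial search darkest->bright edge
g=cv2.cvtColor(im,cv2.COLOR_BGR2GRAY).astype(np.float32)
c0=P(380,384,.012)
def edge(c,r0,r1,sign,z):
    pts=[]
    for a in np.arange(0,2*np.pi,.05):
        rs=np.arange(r0,r1,.0004)
        uv=np.array([proj("top0",[c[0]+r*np.cos(a),c[1]+r*np.sin(a),z]) for r in rs],np.float32)
        v=cv2.GaussianBlur(cv2.remap(g,uv[:,:1].copy(),uv[:,1:].copy(),cv2.INTER_LINEAR),(1,7),1.5).ravel()
        d=np.diff(v)*sign; i=d.argmax()
        if d[i]>2: r=(rs[i]+rs[i+1])/2; pts.append([c[0]+r*np.cos(a),c[1]+r*np.sin(a)])
    return np.array(pts)
for r0,r1,s in[(.115,.135,1),(.07,.09,1),(.1,.118,-1)]:
    p=edge(c0,r0,r1,s,.012)
    f=least_squares(lambda q:np.hypot(p[:,0]-q[0],p[:,1]-q[1])-q[2],[*c0[:2],(r0+r1)/2],loss="soft_l1",f_scale=.0005)
    print(len(p),f.x.round(4),np.median(abs(f.fun)).round(5))
    if r0==.115:C=f.x[:2]
def pol(n,X): 
    d=X[:2]-C; print(n,X.round(4),"r",np.hypot(*d).round(4),"a",np.arctan2(d[1],d[0]).round(4))
pol("knob",P(274,573,.072));pol("ball",P(512,187,.047));pol("piv",P(428,290,.05));pol("h2",P(462,606,.015))
pol("sampleblk",P(395,325,.076))
for n,u,v in[("plate1 a",210,516),("b",357,602),("c",325,668),("d",172,575),("plate2 a",370,602),("b",532,548),("c",555,610),("d",393,670)]:pol(n,P(u,v,.012))
E
```

```text
126 [ 0.6183 -0.076   0.1246] 0.00034
121 [ 0.6183 -0.0764  0.08  ] 0.00056
126 [ 0.6187 -0.0765  0.1103] 0.00037
knob [ 0.5403 -0.0236  0.072 ] r 0.094 a 2.55
ball [ 0.6829 -0.1308  0.047 ] r 0.0847 a -0.7032
piv [ 0.6443 -0.0936  0.05  ] r 0.0314 a -0.594
h2 [ 0.5269 -0.0986  0.015 ] r 0.0942 a -2.8991
sampleblk [ 0.6269 -0.076   0.076 ] r 0.0086 a -0.0037
plate1 a [ 0.569  -0.0051  0.012 ] r 0.0863 a 2.1786
b [ 0.5317 -0.0589  0.012 ] r 0.0884 a 2.9464
c [ 0.5076 -0.0441  0.012 ] r 0.1152 a 2.8611
d [0.5474 0.0115 0.012 ] r 0.1126 a 2.2519
plate2 a [ 0.5313 -0.0639  0.012 ] r 0.0879 a 3.0031
b [ 0.5471 -0.1286  0.012 ] r 0.0885 a -2.5052
c [ 0.5228 -0.1347  0.012 ] r 0.1121 a -2.591
d [ 0.5049 -0.07    0.012 ] r 0.1136 a 3.089
```

Run:
```python
from h import *
for u,v in[(110,270),(110,365),(60,365),(35,290),(135,150),(135,230),(170,180),(10,230),(0,340)]: print(u,v,back("top0",u,v,.0).round(3),back("top0",u,v,.2).round(3))
for n,u,v,z in[("vial",232,158,.03),("lens",338,152,0.03),("tape",203,174,.01),("post",289,155,.03),("lensb",365,130,.03),("post2",310,133,.03)]:print(n,back("top0",u,v,z).round(3))
crop("top0","t0l",(0,100,260,380),3)
```

```text
110 270 [0.585 0.371 0.   ] [0.56  0.297 0.2  ]
110 365 [0.407 0.369 0.   ] [0.421 0.296 0.2  ]
60 365 [0.414 0.463 0.   ] [0.427 0.369 0.2  ]
35 290 [0.557 0.517 0.   ] [0.539 0.41  0.2  ]
135 150 [0.832 0.321 0.   ] [0.752 0.258 0.2  ]
135 230 [0.661 0.322 0.   ] [0.62  0.259 0.2  ]
170 180 [0.761 0.25  0.   ] [0.697 0.203 0.2  ]
10 230 [0.681 0.572 0.   ] [0.635 0.454 0.2  ]
0 340 [0.468 0.579 0.   ] [0.469 0.459 0.2  ]
vial [0.788 0.117 0.03 ]
lens [ 0.784 -0.097  0.03 ]
tape [0.765 0.18  0.01 ]
post [0.785 0.002 0.03 ]
lensb [ 0.827 -0.157  0.03 ]
post2 [ 0.829 -0.044  0.03 ]
```

View pics/wrist0.png

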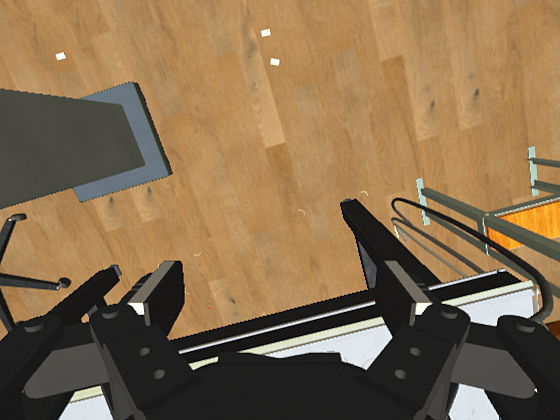

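Emit:
send_rows(commands=[{"dx": 0.16,"dy": -0.33},{"dx": 0.32,"dy": -0.66},{"dx": 0.47,"dy": -1.0}], fingers=0.2, squeeze=30)

```text
invalid input at $.commands[0]: expected keys dx, dy, dz, rx, ry, rz
```

Emit:
send_rows(commands=[{"dx": 0.16,"dy": -0.33},{"dx": 0.32,"dy": -0.66},{"dx": 0.47,"dy": -1.0}])

```text
invalid input at $.commands[0]: expected keys dx, dy, dz, rx, ry, rz
```

Emit:
send_rows(commands=[{"dx": 0.16,"dy": -0.33},{"dx": 0.32,"dy": -0.66},{"dx": 0.47,"dy": -1.0}])

```text
invalid input at $.commands[0]: expected keys dx, dy, dz, rx, ry, rz
```

Emit:
send_rows(commands=[{"dx": 0.16,"dy": -0.33,"dz": 0,"rx": 0,"ry": 0,"rz": 0},{"dx": 0.32,"dy": -0.66,"dz": 0,"rx": 0,"ry": 0,"rz": 0},{"dx": 0.47,"dy": -1.0,"dz": 0,"rx": 0,"ry": 0,"rz": 0}], fingers=0.2, squeeze=30)

```text
t: 0.52
tool_pos: [0.2332, 0.4782, 0.239]
orientation: [[-0.959, 0.282, 0.0], [0.282, 0.959, -0.0], [-0.0, -0.0, -1.0]]
force: [1.0, 0.5, 0.7]
opening: 0.051
```

Emit:
send_rows(commands=[{"dx": 0.16,"dy": -0.33,"dz": 0,"rx": 0,"ry": 0,"rz": 0},{"dx": 0.32,"dy": -0.66,"dz": 0,"rx": 0,"ry": 0,"rz": 0},{"dx": 0.47,"dy": -1.0,"dz": 0,"rx": 0,"ry": 0,"rz": 0}])

```text
t: 0.9
tool_pos: [0.2895, 0.3582, 0.2392]
orientation: [[-0.959, 0.282, 0.0], [0.282, 0.959, -0.0], [-0.0, -0.0, -1.0]]
force: [1.2, -0.7, 0.2]
opening: 0.0511
```

Emit:
send_rows(commands=[{"dx": 0.16,"dy": -0.33,"dz": 0,"rx": 0,"ry": 0,"rz": 0},{"dx": 0.32,"dy": -0.66,"dz": 0,"rx": 0,"ry": 0,"rz": 0},{"dx": 0.47,"dy": -1.0,"dz": 0,"rx": 0,"ry": 0,"rz": 0}])

```text
t: 1.27
tool_pos: [0.3459, 0.2383, 0.2393]
orientation: [[-0.959, 0.282, 0.0], [0.282, 0.959, 0.0], [-0.0, 0.0, -1.0]]
force: [0.0, -0.7, 0.1]
opening: 0.0513
```

Emit:
send_rows(commands=[{"dx": 0.24,"dy": -0.33,"dz": 0,"rx": 0,"ry": 0,"rz": -0.05},{"dx": 0.48,"dy": -0.66,"dz": 0,"rx": 0,"ry": 0,"rz": -0.1},{"dx": 0.72,"dy": -1.0,"dz": 0,"rx": 0,"ry": 0,"rz": -0.15}])

```text
t: 1.65
tool_pos: [0.4325, 0.1184, 0.2394]
orientation: [[-0.903, 0.43, 0.0], [0.43, 0.903, 0.0], [-0.0, 0.0, -1.0]]
force: [0.3, 0.4, -0.0]
opening: 0.0513
```

Emit:
send_rows(commands=[{"dx": 0.3,"dy": -0.4,"dz": -0.1,"rx": 0,"ry": 0,"rz": -0.05},{"dx": 0.6,"dy": -0.8,"dz": -0.3,"rx": 0,"ry": 0,"rz": -0.1},{"dx": 0.89,"dy": -1.0,"dz": -0.6,"rx": 0,"ry": 0,"rz": -0.1365},{"dx": 0.89,"dy": -1.0,"dz": -0.8,"rx": 0,"ry": 0,"rz": -0.1365}])

```text
t: 2.15
tool_pos: [0.5402, -0.0035, 0.1416]
orientation: [[-0.831, 0.557, 0.0], [0.557, 0.831, -0.002], [-0.001, -0.002, -1.0]]
force: [-0.7, 0.2, 0.8]
opening: 0.0516
```

Run:
```python
from h import *
snap("wrist","wrist1"); s=get_state()
for k in s: print(k,np.round(s[k],4).tolist())
```

```text
t 2.2
joints [-0.4162, 0.4237, 0.4312, 1.9296, -0.2301, 0.8415, 1.119]
joint_velocities [-0.0359, -0.0491, -0.0137, 0.0113, 0.0341, 0.0927, -0.0347]
joint_torque [2.6864, -64.2018, 8.929, -30.9771, 0.285, 0.0376, -0.0824]
tool_pos [0.5374, -0.002, 0.139]
orientation [[-0.8318, 0.555, -0.0049], [0.5551, 0.8318, -0.0018], [0.0031, -0.0042, -1.0]]
force [-1.2953, 1.1969, -1.8115]
ft_torque [0.0391, 0.1341, 0.0227]
opening 0.0513
```

View pics/wrist1.png

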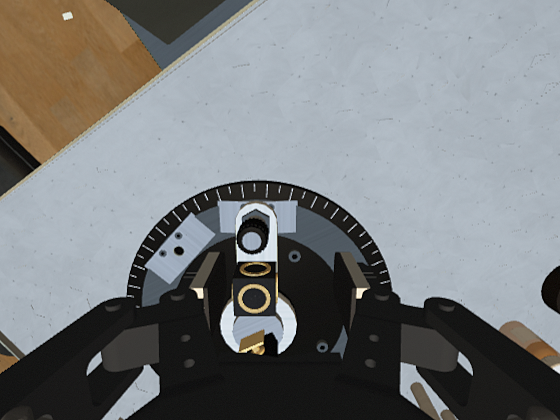

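Emit:
send_rows(commands=[{"dx": 0.0,"dy": -0.1,"dz": -0.1,"rx": 0,"ry": 0,"rz": 0},{"dx": 0.0,"dy": -0.183,"dz": -0.25,"rx": 0,"ry": 0,"rz": 0},{"dx": 0.0,"dy": -0.183,"dz": -0.25,"rx": 0,"ry": 0,"rz": 0},{"dx": 0.0,"dy": -0.183,"dz": -0.25,"rx": 0,"ry": 0,"rz": 0}])

```text
t: 2.7
tool_pos: [0.539, -0.022, 0.1143]
orientation: [[-0.833, 0.553, 0.001], [0.553, 0.833, 0.0], [-0.001, 0.001, -1.0]]
force: [0.1, 0.5, -0.0]
opening: 0.051
```

Run:
```python
from h import *
snap("wrist","wrist2"); s=get_state()
for k in ["tool_pos","orientation","force"]: print(k,np.round(s[k],4).tolist())
crop("wrist2","w2c",(180,160,380,310),4)
```

```text
tool_pos [0.5392, -0.0218, 0.1144]
orientation [[-0.8336, 0.5524, 0.0015], [0.5524, 0.8336, 0.0005], [-0.001, 0.0013, -1.0]]
force [0.2411, 0.2534, 0.0396]
```

View pics/w2c.png

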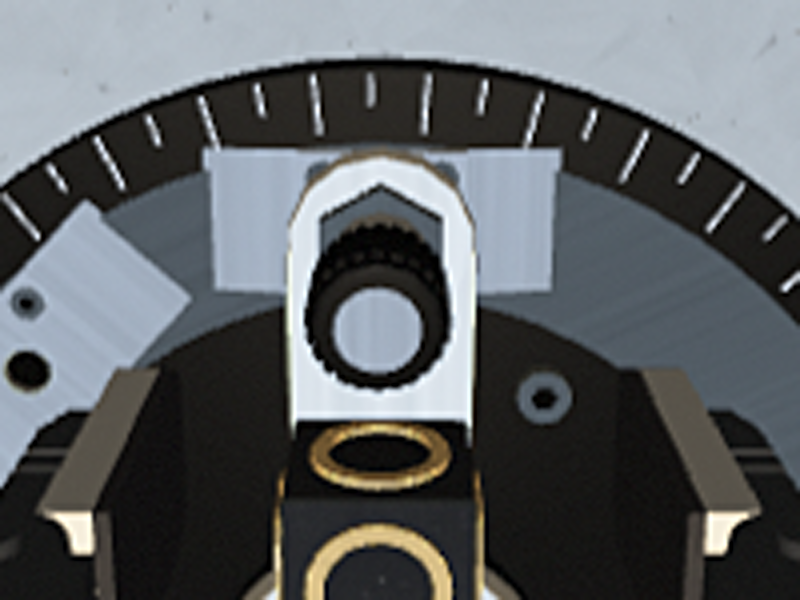

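Run:
```python
from h import *
def Q(u,v,z): return back("wrist2",180+(u+.5)/4-.5,160+(v+.5)/4-.5,z)
s=get_state();Rt=np.array(s["orientation"]);p=np.array(s["tool_pos"])
for n,u,v,z in [("knobtop",377.5,330,.072),("hole2",28,370,.015)]:
    X=Q(u,v,z); print(n,X.round(4),(Rt.T@(X-p)).round(4))
X=Q(377.5,330,.072); Y=Q(399,330,.072); print("rel pads centre",((X-Y)@Rt).round(4))
```

```text
knobtop [ 0.5377 -0.0252  0.072 ] [-0.0006 -0.0037  0.0424]
hole2 [ 0.524 -0.1    0.015] [-0.0305 -0.0736  0.0993]
rel pads centre [ 0.     -0.0032 -0.    ]
```

Emit:
send_rows(commands=[{"dx": -0.016,"dy": -0.024,"dz": -0.1,"rx": 0,"ry": 0,"rz": 0},{"dx": -0.016,"dy": -0.024,"dz": -0.25,"rx": 0,"ry": 0,"rz": 0},{"dx": -0.016,"dy": -0.024,"dz": -0.4,"rx": 0,"ry": 0,"rz": 0},{"dx": -0.016,"dy": -0.024,"dz": -0.52,"rx": 0,"ry": 0,"rz": 0},{"dx": -0.016,"dy": -0.024,"dz": -0.52,"rx": 0,"ry": 0,"rz": 0}])

```text
t: 3.38
tool_pos: [0.5359, -0.0251, 0.0499]
orientation: [[-0.833, 0.553, -0.002], [0.553, 0.833, -0.0], [0.002, -0.001, -1.0]]
force: [0.9, -0.5, 0.4]
opening: 0.0514
```

Emit:
send_rows(commands=[{"dx": 0,"dy": 0,"dz": 0,"rx": 0,"ry": 0,"rz": 0},{"dx": 0,"dy": 0,"dz": 0,"rx": 0,"ry": 0,"rz": 0},{"dx": 0,"dy": 0,"dz": 0,"rx": 0,"ry": 0,"rz": 0}], fingers=-0.32, squeeze=20)

```text
t: 3.75
tool_pos: [0.5371, -0.0252, 0.0514]
orientation: [[-0.833, 0.553, 0.001], [0.553, 0.833, 0.0], [-0.001, 0.001, -1.0]]
force: [-1.4, 1.3, 0.2]
opening: 0.0291
```

Run:
```python
from h import *
snap("wrist","wrist3"); s=get_state()
for k in ["tool_pos","orientation","force","opening"]: print(k,np.round(s[k],4).tolist())
crop("wrist3","w3c",(200,180,360,300),5)
snap("side","side3"); crop("side3","s3c",(160,180,320,300),5)
```

```text
tool_pos [0.5369, -0.0251, 0.0513]
orientation [[-0.8332, 0.5529, 0.0007], [0.5529, 0.8332, 0.0001], [-0.0005, 0.0005, -1.0]]
force [-0.1512, 0.2057, 0.8811]
opening 0.0291
```

View pics/w3c.png

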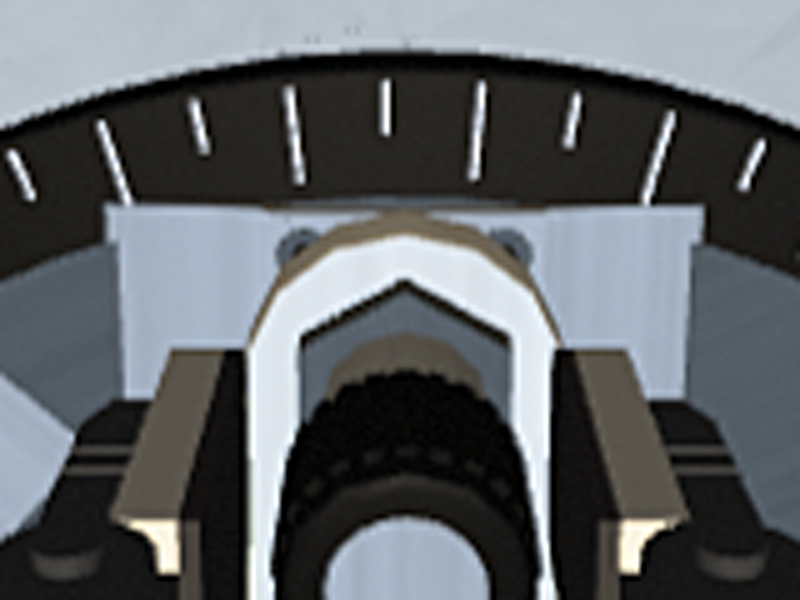

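View pics/s3c.png

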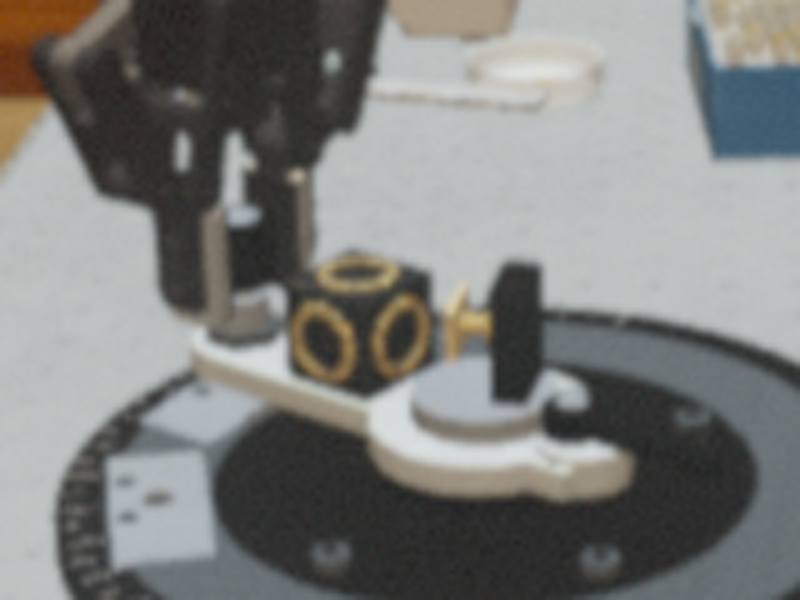

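Emit:
send_rows(commands=[{"dx": 0,"dy": 0,"dz": 0,"rx": 0,"ry": 0,"rz": 0},{"dx": 0,"dy": 0,"dz": 0,"rx": 0,"ry": 0,"rz": 0},{"dx": 0,"dy": 0,"dz": 0,"rx": 0,"ry": 0,"rz": 0}], fingers=-0.7, squeeze=40)

```text
t: 4.22
tool_pos: [0.5369, -0.0251, 0.0512]
orientation: [[-0.833, 0.553, 0.0], [0.553, 0.833, 0.0], [-0.0, 0.0, -1.0]]
force: [-1.1, 0.3, 5.4]
opening: 0.0204
```

Emit:
send_rows(commands=[{"dx": 0,"dy": 0,"dz": 0.02,"rx": 0,"ry": 0,"rz": 0},{"dx": 0,"dy": 0,"dz": 0.045,"rx": 0,"ry": 0,"rz": 0},{"dx": 0,"dy": 0,"dz": 0.07,"rx": 0,"ry": 0,"rz": 0},{"dx": 0,"dy": 0,"dz": 0.09,"rx": 0,"ry": 0,"rz": 0},{"dx": 0,"dy": 0,"dz": 0.09,"rx": 0,"ry": 0,"rz": 0}], squeeze=60)

```text
t: 4.85
tool_pos: [0.5367, -0.0252, 0.0618]
orientation: [[-0.833, 0.553, 0.0], [0.553, 0.833, -0.0], [-0.0, 0.0, -1.0]]
force: [4.2, -0.4, -8.0]
opening: 0.0201
```

Run:
```python
from h import *
snap("wrist","wrist4"); s=get_state()
for k in ["tool_pos","orientation","force","opening"]: print(k,np.round(s[k],4).tolist())
snap("side","side4"); crop("side4","s4c",(160,180,320,300),5)
```

```text
tool_pos [0.5367, -0.0252, 0.0618]
orientation [[-0.8332, 0.553, 0.0002], [0.553, 0.8332, -0.0], [-0.0002, 0.0001, -1.0]]
force [2.1578, -0.297, -8.3965]
opening 0.0204
```

View pics/s4c.png

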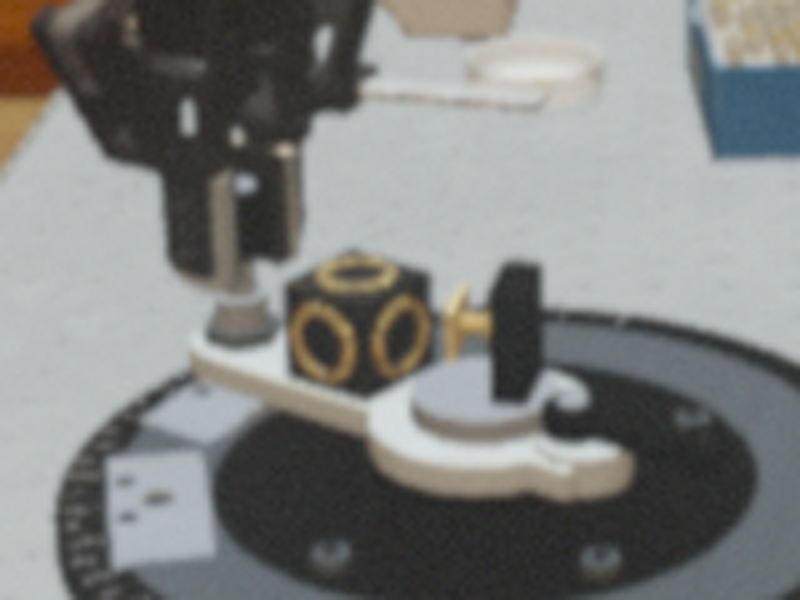

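```bash
cat > arc.py <<'E'
import numpy as np,sys
def tab(a0,phis,c=(0,0),r=.095):
    for f in phis: print(round(f,4),"dx %.3f dy %.3f rz %.3f"%(r*(np.cos(a0+f)-np.cos(a0))/.12,r*(np.sin(a0+f)-np.sin(a0))/.12,f/1.0471976))
E
python3 -c "
from arc import *
tab(2.555,np.arange(1,8)*.055);print();tab(2.555+.385,np.arange(1,8)*.055)"
```

```text
0.055 dx -0.023 dy -0.037 rz 0.053
0.11 dx -0.044 dy -0.075 rz 0.105
0.165 dx -0.063 dy -0.114 rz 0.158
0.22 dx -0.080 dy -0.154 rz 0.210
0.275 dx -0.094 dy -0.196 rz 0.263
0.33 dx -0.106 dy -0.237 rz 0.315
0.385 dx -0.116 dy -0.280 rz 0.368

0.055 dx -0.008 dy -0.043 rz 0.053
0.11 dx -0.013 dy -0.086 rz 0.105
0.165 dx -0.016 dy -0.130 rz 0.158
0.22 dx -0.016 dy -0.173 rz 0.210
0.275 dx -0.014 dy -0.217 rz 0.263
0.33 dx -0.010 dy -0.260 rz 0.315
0.385 dx -0.003 dy -0.303 rz 0.368
```

Emit:
send_rows(commands=[{"dx": -0.023,"dy": -0.037,"dz": 0,"rx": 0,"ry": 0,"rz": 0.053},{"dx": -0.044,"dy": -0.075,"dz": 0,"rx": 0,"ry": 0,"rz": 0.105},{"dx": -0.063,"dy": -0.114,"dz": 0,"rx": 0,"ry": 0,"rz": 0.158},{"dx": -0.08,"dy": -0.154,"dz": 0,"rx": 0,"ry": 0,"rz": 0.21},{"dx": -0.094,"dy": -0.196,"dz": 0,"rx": 0,"ry": 0,"rz": 0.263},{"dx": -0.106,"dy": -0.237,"dz": 0,"rx": 0,"ry": 0,"rz": 0.315},{"dx": -0.116,"dy": -0.28,"dz": 0,"rx": 0,"ry": 0,"rz": 0.368},{"dx": -0.116,"dy": -0.28,"dz": 0,"rx": 0,"ry": 0,"rz": 0.368}])

```text
t: 5.95
tool_pos: [0.5229, -0.0593, 0.0618]
orientation: [[-0.98, 0.2, 0.0], [0.2, 0.98, -0.0], [-0.0, -0.0, -1.0]]
force: [4.0, -1.0, -7.6]
opening: 0.02
```

Low forces. Second half.

Emit:
send_rows(commands=[{"dx": -0.008,"dy": -0.043,"dz": 0,"rx": 0,"ry": 0,"rz": 0.053},{"dx": -0.013,"dy": -0.086,"dz": 0,"rx": 0,"ry": 0,"rz": 0.105},{"dx": -0.016,"dy": -0.13,"dz": 0,"rx": 0,"ry": 0,"rz": 0.158},{"dx": -0.016,"dy": -0.173,"dz": 0,"rx": 0,"ry": 0,"rz": 0.21},{"dx": -0.014,"dy": -0.217,"dz": 0,"rx": 0,"ry": 0,"rz": 0.263},{"dx": -0.01,"dy": -0.26,"dz": 0,"rx": 0,"ry": 0,"rz": 0.315},{"dx": -0.003,"dy": -0.303,"dz": 0,"rx": 0,"ry": 0,"rz": 0.368},{"dx": -0.003,"dy": -0.303,"dz": 0,"rx": 0,"ry": 0,"rz": 0.368}])

```text
t: 6.95
tool_pos: [0.5228, -0.0952, 0.0618]
orientation: [[-0.983, -0.182, 0.001], [-0.182, 0.983, 0.0], [-0.001, -0.0, -1.0]]
force: [5.8, 0.1, -8.0]
opening: 0.02
```

Run:
```python
from h import *
snap("wrist","wrist5"); s=get_state()
for k in ["tool_pos","orientation","force","opening"]: print(k,np.round(s[k],4).tolist())
snap("side","side5"); crop("side5","s5c",(160,180,320,300),5)
crop("wrist5","w5c",(200,180,360,300),5)
```

```text
tool_pos [0.5228, -0.0951, 0.0618]
orientation [[-0.9834, -0.1816, 0.0006], [-0.1816, 0.9834, 0.0], [-0.0006, -0.0001, -1.0]]
force [4.5372, -0.8994, -8.4959]
opening 0.0203
```

View pics/s5c.png

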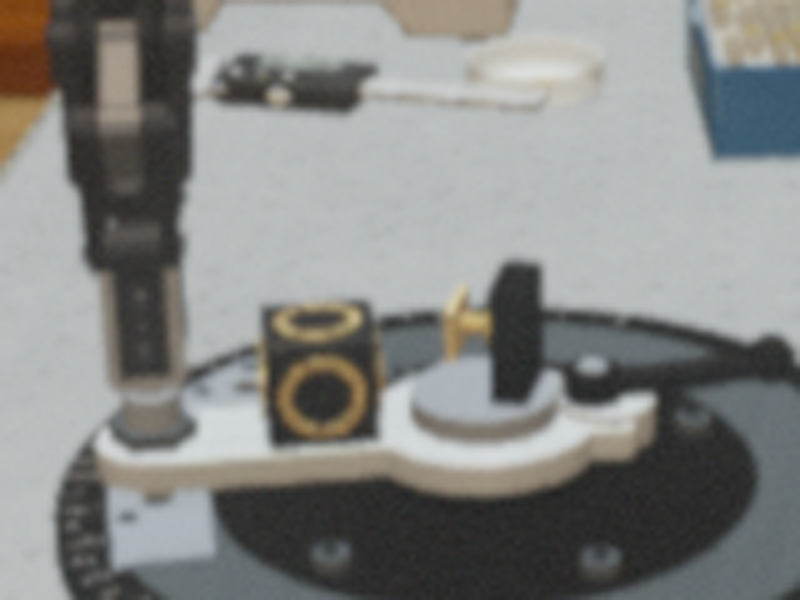

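View pics/w5c.png

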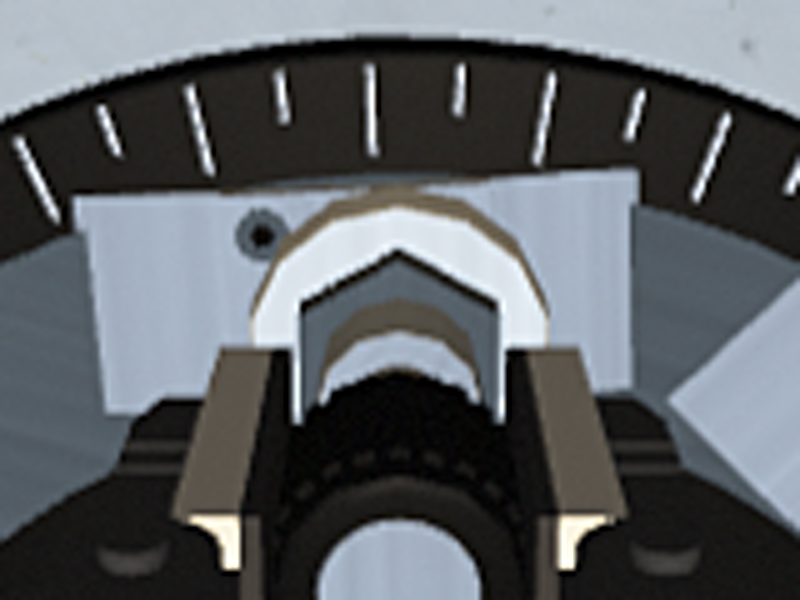

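Emit:
send_rows(commands=[{"dx": 0,"dy": 0,"dz": 0,"rx": 0,"ry": 0,"rz": 0},{"dx": 0,"dy": 0,"dz": 0,"rx": 0,"ry": 0,"rz": 0},{"dx": 0,"dy": 0,"dz": -0.04,"rx": 0,"ry": 0,"rz": 0},{"dx": 0,"dy": 0,"dz": -0.04,"rx": 0,"ry": 0,"rz": 0}], fingers=-0.4)

```text
t: 7.55
tool_pos: [0.522, -0.095, 0.0566]
orientation: [[-0.983, -0.184, -0.001], [-0.184, 0.983, 0.0], [0.001, 0.0, -1.0]]
force: [0.2, -0.6, 0.4]
opening: 0.0255
```

```bash
python3 - <<'E'
from h import *
snap("wrist","wrist6"); s=get_state()
for k in ["tool_pos","orientation","force","opening"]: print(k,np.round(s[k],4).tolist())
snap("side","side6"); crop("side6","s6c",(160,180,320,300),5)
crop("wrist6","w6c",(200,180,360,300),5)
E
python3 -c "
from arc import *
tab(2.555+.77,np.arange(1,12)*.0105)"
```

```text
tool_pos [0.5221, -0.0951, 0.0567]
orientation [[-0.983, -0.1837, -0.0007], [-0.1837, 0.983, 0.0001], [0.0006, 0.0002, -1.0]]
force [0.0176, 0.6571, 0.0645]
opening 0.0256
0.0105 dx 0.002 dy -0.008 rz 0.010
0.021 dx 0.003 dy -0.016 rz 0.020
0.0315 dx 0.005 dy -0.024 rz 0.030
0.042 dx 0.007 dy -0.033 rz 0.040
0.0525 dx 0.009 dy -0.041 rz 0.050
0.063 dx 0.011 dy -0.049 rz 0.060
0.0735 dx 0.013 dy -0.057 rz 0.070
0.084 dx 0.015 dy -0.065 rz 0.080
0.0945 dx 0.017 dy -0.073 rz 0.090
0.105 dx 0.019 dy -0.081 rz 0.100
0.1155 dx 0.022 dy -0.089 rz 0.110
```

View pics/s6c.png

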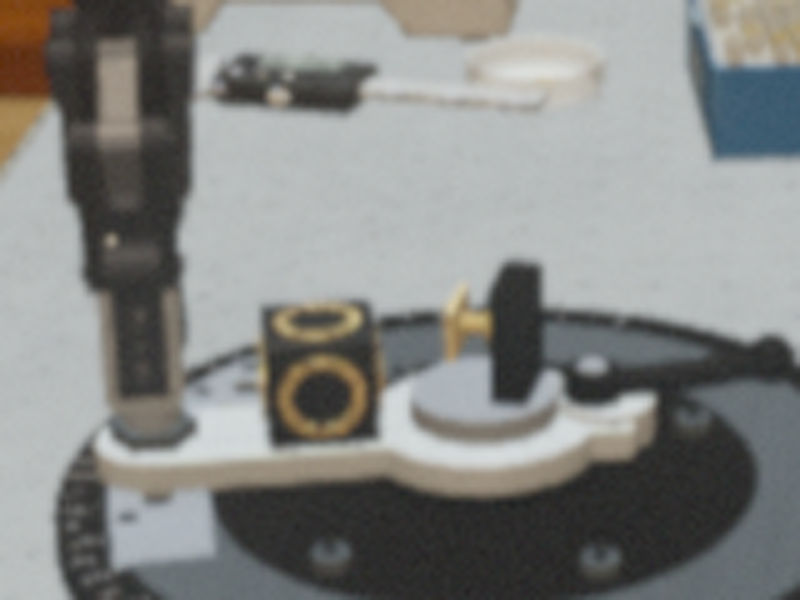

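View pics/w6c.png

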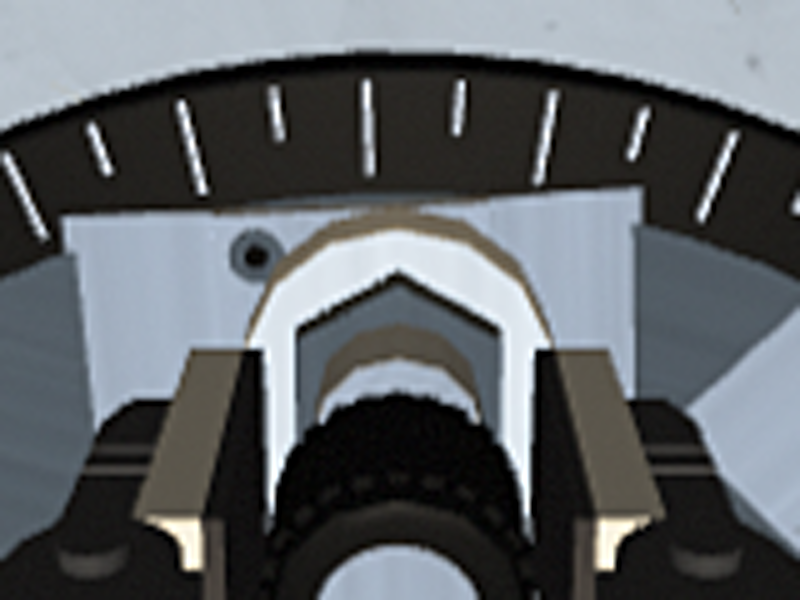

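Emit:
send_rows(commands=[{"dx": 0.002,"dy": -0.008,"dz": 0,"rx": 0,"ry": 0,"rz": 0.01},{"dx": 0.003,"dy": -0.016,"dz": 0,"rx": 0,"ry": 0,"rz": 0.02},{"dx": 0.005,"dy": -0.024,"dz": 0,"rx": 0,"ry": 0,"rz": 0.03},{"dx": 0.007,"dy": -0.033,"dz": 0,"rx": 0,"ry": 0,"rz": 0.04},{"dx": 0.007,"dy": -0.033,"dz": 0,"rx": 0,"ry": 0,"rz": 0.04}])

```text
t: 8.28
tool_pos: [0.5232, -0.098, 0.0569]
orientation: [[-0.974, -0.226, -0.0], [-0.226, 0.974, 0.001], [0.0, 0.001, -1.0]]
force: [-0.8, 5.2, 1.0]
opening: 0.0255
```

Emit:
send_rows(commands=[{"dx": 0.001,"dy": -0.005,"dz": 0,"rx": 0,"ry": 0,"rz": 0.006},{"dx": 0.001,"dy": -0.005,"dz": 0,"rx": 0,"ry": 0,"rz": 0.006}])

```text
t: 8.52
tool_pos: [0.5233, -0.0982, 0.0569]
orientation: [[-0.973, -0.233, -0.0], [-0.233, 0.973, 0.002], [0.0, 0.002, -1.0]]
force: [-0.5, 6.3, 0.5]
opening: 0.0254
```

Emit:
send_rows(commands=[{"dx": 0.001,"dy": -0.005,"dz": 0,"rx": 0,"ry": 0,"rz": 0.006},{"dx": 0.001,"dy": -0.005,"dz": 0,"rx": 0,"ry": 0,"rz": 0.006}])

```text
t: 8.78
tool_pos: [0.5235, -0.0993, 0.0568]
orientation: [[-0.971, -0.238, -0.0], [-0.238, 0.971, 0.001], [0.0, 0.001, -1.0]]
force: [0.7, 5.3, -0.6]
opening: 0.0253
```

Run:
```python
from h import *
snap("wrist","wrist7"); s=get_state()
for k in ["tool_pos","force","opening"]: print(k,np.round(s[k],4).tolist())
crop("wrist7","w7c",(200,180,360,300),5)
```

```text
tool_pos [0.5235, -0.0994, 0.0568]
force [-0.1288, 5.2956, -1.3986]
opening 0.0254
```

View pics/w7c.png

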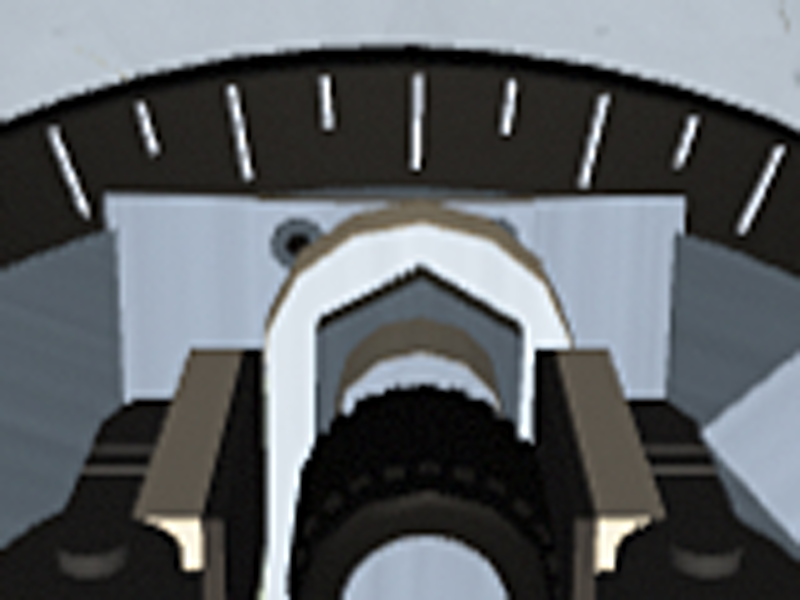

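Emit:
send_rows(commands=[{"dx": 0.001,"dy": -0.005,"dz": 0,"rx": 0,"ry": 0,"rz": 0.006},{"dx": 0.002,"dy": -0.01,"dz": 0,"rx": 0,"ry": 0,"rz": 0.012},{"dx": 0.002,"dy": -0.01,"dz": 0,"rx": 0,"ry": 0,"rz": 0.012}])

```text
t: 9.2
tool_pos: [0.5237, -0.1022, 0.0569]
orientation: [[-0.969, -0.249, -0.0], [-0.249, 0.969, -0.001], [0.0, -0.001, -1.0]]
force: [0.2, 0.4, -0.7]
opening: 0.0252
```

Emit:
send_rows(commands=[{"dx": 0.001,"dy": -0.005,"dz": 0,"rx": 0,"ry": 0,"rz": 0.006},{"dx": 0.001,"dy": -0.005,"dz": 0,"rx": 0,"ry": 0,"rz": 0.006}])

```text
t: 9.45
tool_pos: [0.5238, -0.1024, 0.057]
orientation: [[-0.967, -0.255, 0.0], [-0.255, 0.967, -0.0], [0.0, -0.0, -1.0]]
force: [-0.4, -0.6, 0.8]
opening: 0.0258
```

Emit:
send_rows(commands=[{"dx": 0.001,"dy": -0.004,"dz": 0,"rx": 0,"ry": 0,"rz": 0.005},{"dx": 0.001,"dy": -0.004,"dz": 0,"rx": 0,"ry": 0,"rz": 0.005}])

```text
t: 9.7
tool_pos: [0.524, -0.1027, 0.0569]
orientation: [[-0.966, -0.26, -0.0], [-0.26, 0.966, -0.0], [0.0, -0.0, -1.0]]
force: [-1.0, 0.8, 0.5]
opening: 0.0256
```

Run:
```python
from h import *
snap("wrist","wrist8"); s=get_state()
for k in ["tool_pos","force","opening"]: print(k,np.round(s[k],4).tolist())
crop("wrist8","w8c",(200,180,360,300),5)
```

```text
tool_pos [0.5239, -0.1026, 0.0569]
force [-0.5751, 0.5239, 0.9475]
opening 0.0259
```

View pics/w8c.png

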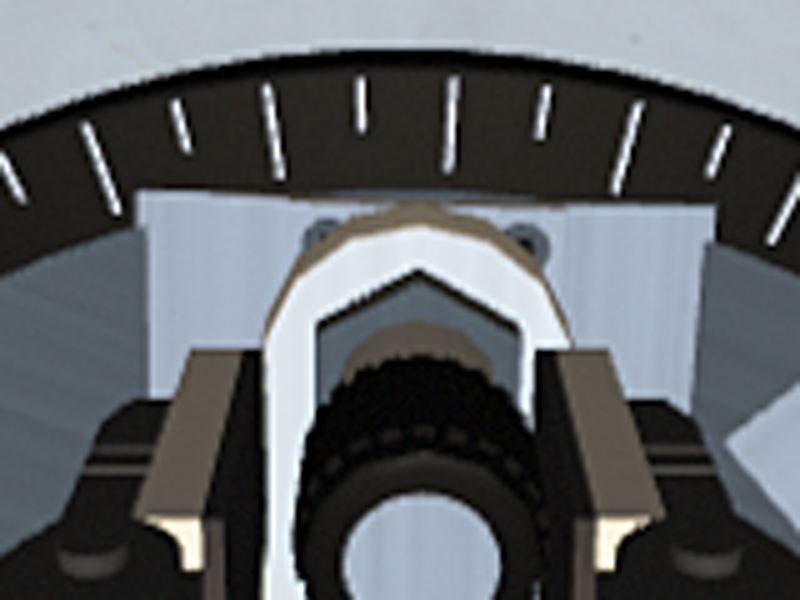

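Emit:
send_rows(commands=[{"dx": 0,"dy": 0,"dz": 0,"rx": 0,"ry": 0,"rz": 0},{"dx": 0,"dy": 0,"dz": 0,"rx": 0,"ry": 0,"rz": 0},{"dx": 0,"dy": 0,"dz": 0.2,"rx": 0,"ry": 0,"rz": 0},{"dx": 0,"dy": 0,"dz": 0.5,"rx": 0,"ry": 0,"rz": 0},{"dx": 0,"dy": 0,"dz": 0.75,"rx": 0,"ry": 0,"rz": 0},{"dx": 0,"dy": 0,"dz": 0.75,"rx": 0,"ry": 0,"rz": 0}], fingers=0.1)

```text
t: 10.5
tool_pos: [0.5256, -0.1029, 0.1492]
orientation: [[-0.966, -0.26, 0.005], [-0.26, 0.966, -0.0], [-0.004, -0.002, -1.0]]
force: [0.2, 0.2, -0.6]
opening: 0.0471
```

Run:
```python
from h import *
s=get_state()
for k in ["joints","tool_pos","orientation","force","opening"]: print(k,np.round(s[k],4).tolist())
snap("side","side9"); crop("side9","s9c",(150,180,340,320),4)
snap("top","top9"); crop("top9","t9c",(260,110,410,310),4)
```

```text
joints [-0.0253, 0.3845, 0.1568, 1.915, -0.0787, 0.8432, 2.0063]
tool_pos [0.5256, -0.1029, 0.1492]
orientation [[-0.9656, -0.2602, 0.0046], [-0.2602, 0.9656, -0.0004], [-0.0044, -0.0016, -1.0]]
force [0.1782, 0.1638, -0.6312]
opening 0.0471
```

View pics/s9c.png

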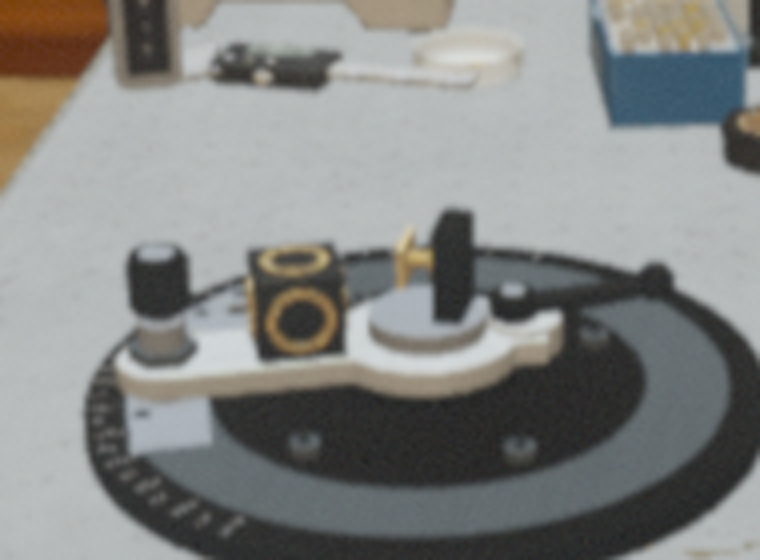

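View pics/t9c.png

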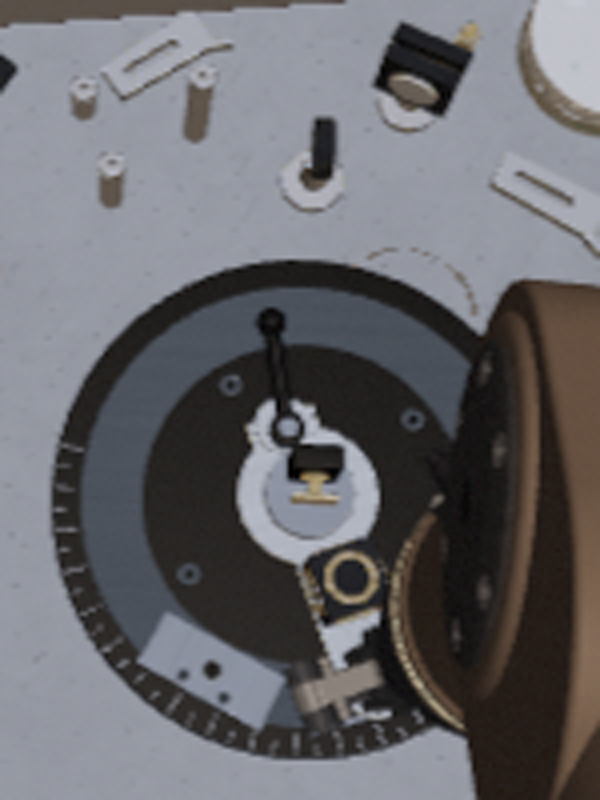

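Run:
```python
from h import *
for f,k,c,s,o in[("side0",(0.5392,-.0236),None,4,(160,200)),("side9",(0.5261,-.0992),None,4,(150,180))]:
    for z in(.032,.050,.072,.080):
        p=proj(f,[*k,z]); print(f,z,((p-np.array(o)+.5)*s-.5).round(1))
crop("side0","k0",(195,215,235,260),12);crop("side9","k9",(170,230,210,275),12)
a=cv2.imread("pics/k0.png");b=cv2.imread("pics/k9.png");cv2.imwrite("pics/kk.png",np.hstack([a,b])[:540,:800] if 0 else cv2.resize(np.hstack([a,b]),None,fx=.8,fy=.8))
for f,k,o in[("side0",(0.5392,-.0236),(195,215)),("side9",(0.5261,-.0992),(170,230))]:
    for z in(.050,.058,.072,.080): print(f,z,((proj(f,[*k,z])-o)*9.6).round(0))
# lever in top9
def P(u,v,z): return back("top9",260+(u+.5)/4-.5,110+(v+.5)/4-.5,z)
print("ball",P(270,321,.047),"piv",P(287,427,.05))
```

```text
side0 0.032 [201.8 187.6]
side0 0.05 [199.3 145. ]
side0 0.072 [196.3  92.1]
side0 0.08 [195.1  72.6]
side9 0.032 [170.6 354.5]
side9 0.05 [167.3 308.6]
side9 0.072 [163.2 251.5]
side9 0.08 [161.7 230.5]
side0 0.05 [139. 200.]
side0 0.058 [136. 154.]
side0 0.072 [131.  73.]
side0 0.08 [129.  27.]
side9 0.05 [206. 257.]
side9 0.058 [202. 208.]
side9 0.072 [196. 120.]
side9 0.08 [192.  70.]
ball [ 0.70230857 -0.06495797  0.047     ] piv [ 0.64872111 -0.06752769  0.05      ]
```

View pics/kk.png

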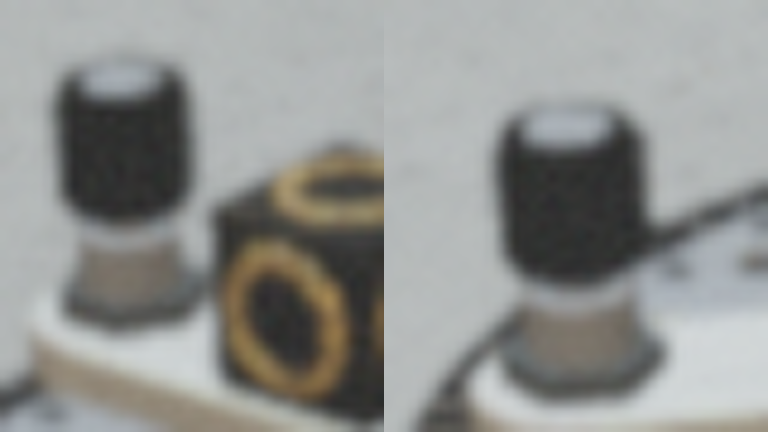

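Emit:
send_rows(commands=[{"dx": 0.06,"dy": 0.013,"dz": 0,"rx": 0,"ry": 0,"rz": -0.132},{"dx": 0.12,"dy": 0.025,"dz": 0,"rx": 0,"ry": 0,"rz": -0.265},{"dx": 0.18,"dy": 0.038,"dz": 0,"rx": 0,"ry": 0,"rz": -0.398},{"dx": 0.24,"dy": 0.05,"dz": 0,"rx": 0,"ry": 0,"rz": -0.53},{"dx": 0.3,"dy": 0.063,"dz": 0,"rx": 0,"ry": 0,"rz": -0.663},{"dx": 0.3625,"dy": 0.076,"dz": 0,"rx": 0,"ry": 0,"rz": -0.796}], fingers=-0.25)

```text
t: 11.35
tool_pos: [0.5669, -0.0934, 0.1455]
orientation: [[-0.839, 0.544, -0.002], [0.544, 0.839, -0.0], [0.002, -0.001, -1.0]]
force: [-0.6, 0.6, 0.3]
opening: 0.0323
```

Emit:
send_rows(commands=[{"dx": 0.06,"dy": 0.013,"dz": 0,"rx": 0,"ry": 0,"rz": -0.132},{"dx": 0.12,"dy": 0.025,"dz": 0,"rx": 0,"ry": 0,"rz": -0.265},{"dx": 0.18,"dy": 0.038,"dz": 0,"rx": 0,"ry": 0,"rz": -0.398},{"dx": 0.24,"dy": 0.05,"dz": 0,"rx": 0,"ry": 0,"rz": -0.53},{"dx": 0.3,"dy": 0.063,"dz": 0,"rx": 0,"ry": 0,"rz": -0.663},{"dx": 0.3625,"dy": 0.076,"dz": 0,"rx": 0,"ry": 0,"rz": -0.796}])

```text
t: 12.1
tool_pos: [0.6105, -0.0843, 0.1455]
orientation: [[-0.162, 0.987, -0.002], [0.987, 0.162, -0.0], [-0.0, -0.002, -1.0]]
force: [-1.0, -0.4, 0.5]
opening: 0.032
```

Emit:
send_rows(commands=[{"dx": 0.06,"dy": 0.013,"dz": 0,"rx": 0,"ry": 0,"rz": -0.132},{"dx": 0.12,"dy": 0.025,"dz": 0,"rx": 0,"ry": 0,"rz": -0.265},{"dx": 0.18,"dy": 0.038,"dz": 0,"rx": 0,"ry": 0,"rz": -0.398},{"dx": 0.24,"dy": 0.05,"dz": 0,"rx": 0,"ry": 0,"rz": -0.53},{"dx": 0.3,"dy": 0.063,"dz": 0,"rx": 0,"ry": 0,"rz": -0.663},{"dx": 0.3625,"dy": 0.076,"dz": 0,"rx": 0,"ry": 0,"rz": -0.796}])

```text
t: 12.85
tool_pos: [0.654, -0.0752, 0.1454]
orientation: [[0.622, 0.783, -0.002], [0.783, -0.622, -0.001], [-0.002, -0.001, -1.0]]
force: [0.3, -0.0, -0.4]
opening: 0.0318
```

Emit:
send_rows(commands=[{"dx": 0.06,"dy": 0.013,"dz": 0,"rx": 0,"ry": 0,"rz": -0.132},{"dx": 0.12,"dy": 0.025,"dz": 0,"rx": 0,"ry": 0,"rz": -0.265},{"dx": 0.18,"dy": 0.038,"dz": 0,"rx": 0,"ry": 0,"rz": -0.398},{"dx": 0.24,"dy": 0.05,"dz": 0,"rx": 0,"ry": 0,"rz": -0.53},{"dx": 0.3,"dy": 0.063,"dz": 0,"rx": 0,"ry": 0,"rz": -0.663},{"dx": 0.3625,"dy": 0.076,"dz": 0,"rx": 0,"ry": 0,"rz": -0.796},{"dx": 0.3625,"dy": 0.076,"dz": 0,"rx": 0,"ry": 0,"rz": -0.796}])

```text
t: 13.72
tool_pos: [0.6977, -0.0659, 0.1451]
orientation: [[0.997, 0.072, -0.002], [0.072, -0.997, -0.001], [-0.002, 0.001, -1.0]]
force: [-0.1, -0.4, -0.5]
opening: 0.0322
```

Run:
```python
from h import *
s=get_state()
for k in ["joints","tool_pos","orientation","force","opening"]: print(k,np.round(s[k],4).tolist())
snap("wrist","wrist10")
```

```text
joints [-0.5191, 0.8261, 0.9927, 1.5213, -0.7214, 1.1954, -0.9003]
tool_pos [0.6977, -0.0659, 0.1451]
orientation [[0.9974, 0.0718, -0.0023], [0.0718, -0.9974, -0.0012], [-0.0024, 0.001, -1.0]]
force [-0.1278, -0.4483, -0.5307]
opening 0.0322
```

View pics/wrist10.png

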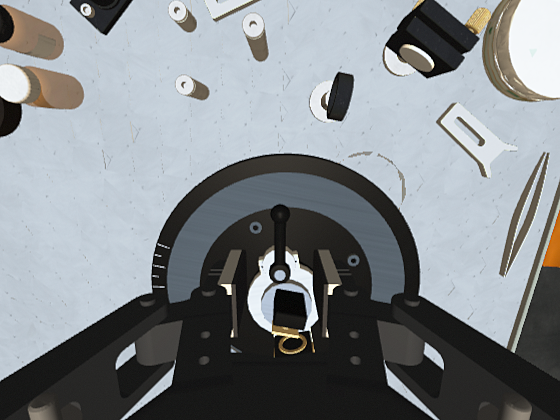

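Run:
```python
from h import *
s=get_state();Rt=np.array(s["orientation"]);p=np.array(s["tool_pos"])
for n,u,v,z in [("ball",280,213,.047),("piv",279,274,.05)]:
    X=back("wrist10",u,v,z); print(n,X.round(4),(Rt.T@(X-p)).round(4))
```

```text
ball [ 0.6996 -0.0669  0.047 ] [0.0024 0.0007 0.0985]
piv [ 0.6505 -0.0696  0.05  ] [-0.0468 -0.0001  0.0956]
```

Emit:
send_rows(commands=[{"dx": 0.016,"dy": 0,"dz": -0.2,"rx": 0,"ry": 0,"rz": 0},{"dx": 0.016,"dy": 0,"dz": -0.4,"rx": 0,"ry": 0,"rz": 0},{"dx": 0.016,"dy": 0,"dz": -0.6,"rx": 0,"ry": 0,"rz": 0},{"dx": 0.016,"dy": 0,"dz": -0.75,"rx": 0,"ry": 0,"rz": 0},{"dx": 0.016,"dy": 0,"dz": -0.86,"rx": 0,"ry": 0,"rz": 0},{"dx": 0.016,"dy": 0,"dz": -0.86,"rx": 0,"ry": 0,"rz": 0}])

```text
t: 14.52
tool_pos: [0.6994, -0.066, 0.0426]
orientation: [[0.998, 0.071, -0.001], [0.071, -0.998, -0.0], [-0.001, -0.0, -1.0]]
force: [-0.1, -0.6, 0.8]
opening: 0.0317
```

```bash
python3 - <<'E'
from h import *
s=get_state()
for k in ["joints","tool_pos","orientation","force","opening"]: print(k,np.round(s[k],4).tolist())
snap("side","side11");crop("side11","s11c",(180,150,380,300),4)
E
python3 -c "
from arc import *
tab(.072,np.arange(1,9)*.1,r=.052);print();tab(.872,np.arange(1,9)*.05,r=.052)"
```

```text
joints [-0.4831, 0.9286, 0.9072, 1.591, -0.8187, 1.0423, -0.834]
tool_pos [0.6994, -0.066, 0.0426]
orientation [[0.9975, 0.0706, -0.0015], [0.0706, -0.9975, -0.0], [-0.0015, -0.0001, -1.0]]
force [-0.0665, -0.5933, 0.8336]
opening 0.0317
0.1 dx -0.005 dy 0.043 rz 0.095
0.2 dx -0.015 dy 0.085 rz 0.191
0.3 dx -0.029 dy 0.126 rz 0.286
0.4 dx -0.046 dy 0.166 rz 0.382
0.5 dx -0.068 dy 0.203 rz 0.477
0.6 dx -0.093 dy 0.239 rz 0.573
0.7 dx -0.122 dy 0.271 rz 0.668
0.8 dx -0.153 dy 0.301 rz 0.764

0.05 dx -0.017 dy 0.014 rz 0.048
0.1 dx -0.035 dy 0.026 rz 0.095
0.15 dx -0.053 dy 0.038 rz 0.143
0.2 dx -0.071 dy 0.049 rz 0.191
0.25 dx -0.091 dy 0.059 rz 0.239
0.3 dx -0.110 dy 0.068 rz 0.286
0.35 dx -0.131 dy 0.075 rz 0.334
0.4 dx -0.151 dy 0.082 rz 0.382
```

View pics/s11c.png

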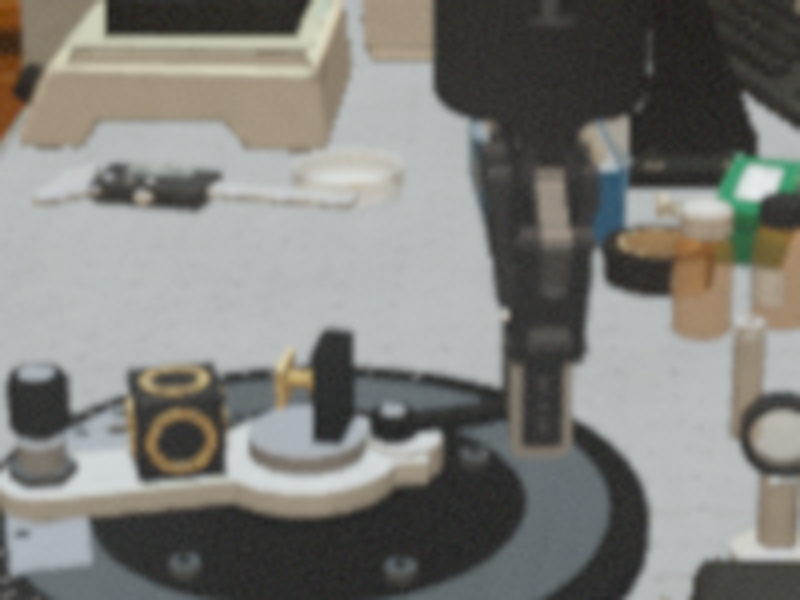

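Emit:
send_rows(commands=[{"dx": 0,"dy": 0,"dz": 0,"rx": 0,"ry": 0,"rz": 0},{"dx": 0,"dy": 0,"dz": 0,"rx": 0,"ry": 0,"rz": 0}], fingers=-0.5, squeeze=20)

```text
t: 14.82
tool_pos: [0.7004, -0.0662, 0.0446]
orientation: [[0.997, 0.071, 0.001], [0.071, -0.997, -0.0], [0.001, 0.0, -1.0]]
force: [-0.0, 0.1, 0.5]
opening: 0.0217
```

Emit:
send_rows(commands=[{"dx": -0.005,"dy": 0.043,"dz": 0,"rx": 0,"ry": 0,"rz": 0.095},{"dx": -0.015,"dy": 0.085,"dz": 0,"rx": 0,"ry": 0,"rz": 0.191},{"dx": -0.029,"dy": 0.126,"dz": 0,"rx": 0,"ry": 0,"rz": 0.286},{"dx": -0.046,"dy": 0.166,"dz": 0,"rx": 0,"ry": 0,"rz": 0.382},{"dx": -0.068,"dy": 0.203,"dz": 0,"rx": 0,"ry": 0,"rz": 0.477},{"dx": -0.093,"dy": 0.239,"dz": 0,"rx": 0,"ry": 0,"rz": 0.573},{"dx": -0.122,"dy": 0.271,"dz": 0,"rx": 0,"ry": 0,"rz": 0.668},{"dx": -0.153,"dy": 0.301,"dz": 0,"rx": 0,"ry": 0,"rz": 0.764}])

```text
t: 15.82
tool_pos: [0.6824, -0.0307, 0.0445]
orientation: [[0.642, 0.767, 0.002], [0.767, -0.642, -0.001], [0.001, 0.003, -1.0]]
force: [1.8, -2.8, -2.5]
opening: 0.021
```

Run:
```python
from h import *
s=get_state()
for k in ["joints","tool_pos","orientation","force","opening"]: print(k,np.round(s[k],4).tolist())
snap("wrist","wrist12");snap("side","side12");crop("side12","s12c",(180,150,380,300),4)
```

```text
joints [-0.4626, 0.8257, 0.7229, 1.6426, -0.6523, 0.9266, -0.1919]
tool_pos [0.6824, -0.0307, 0.0445]
orientation [[0.642, 0.7667, 0.0024], [0.7667, -0.642, -0.0012], [0.0006, 0.0026, -1.0]]
force [1.7729, -2.7836, -2.4769]
opening 0.021
```

View pics/wrist12.png

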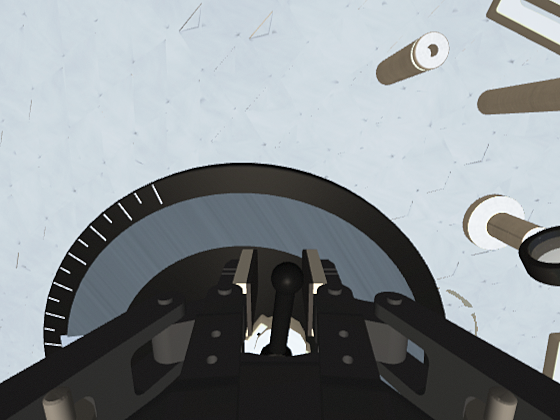

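View pics/s12c.png

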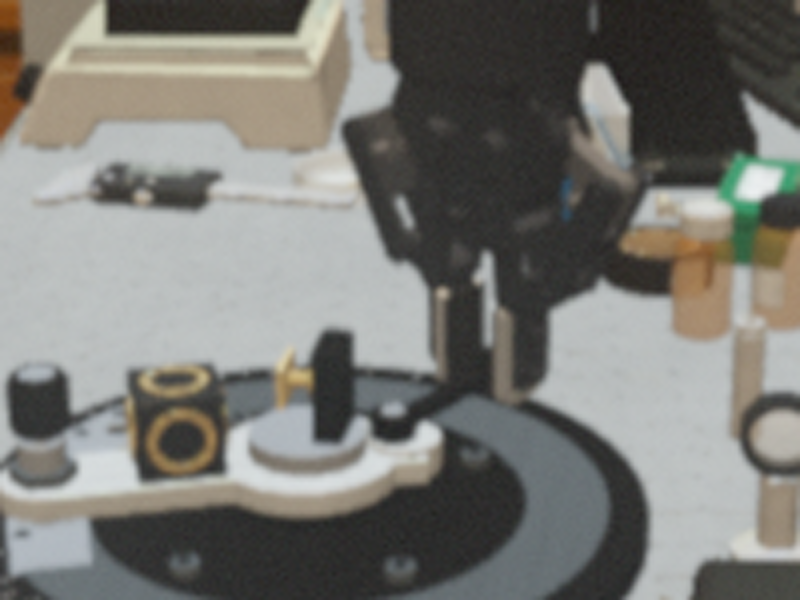

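Emit:
send_rows(commands=[{"dx": -0.017,"dy": 0.014,"dz": 0,"rx": 0,"ry": 0,"rz": 0.048},{"dx": -0.035,"dy": 0.026,"dz": 0,"rx": 0,"ry": 0,"rz": 0.095},{"dx": -0.053,"dy": 0.038,"dz": 0,"rx": 0,"ry": 0,"rz": 0.143},{"dx": -0.071,"dy": 0.049,"dz": 0,"rx": 0,"ry": 0,"rz": 0.191},{"dx": -0.091,"dy": 0.059,"dz": 0,"rx": 0,"ry": 0,"rz": 0.239},{"dx": -0.11,"dy": 0.068,"dz": 0,"rx": 0,"ry": 0,"rz": 0.286},{"dx": -0.131,"dy": 0.075,"dz": 0,"rx": 0,"ry": 0,"rz": 0.334},{"dx": -0.151,"dy": 0.082,"dz": 0,"rx": 0,"ry": 0,"rz": 0.382}])

```text
t: 16.92
tool_pos: [0.665, -0.0203, 0.0445]
orientation: [[0.297, 0.955, 0.003], [0.955, -0.297, -0.0], [0.001, 0.003, -1.0]]
force: [4.5, -0.7, -0.4]
opening: 0.0213
```

```bash
python3 -c "
from arc import *
tab(1.272,np.arange(1,9)*.05,r=.052);print();tab(1.472,np.arange(1,9)*.05,r=.052)"
```

```text
0.05 dx -0.021 dy 0.006 rz 0.048
0.1 dx -0.042 dy 0.011 rz 0.095
0.15 dx -0.063 dy 0.014 rz 0.143
0.2 dx -0.085 dy 0.017 rz 0.191
0.25 dx -0.106 dy 0.019 rz 0.239
0.3 dx -0.128 dy 0.019 rz 0.286
0.35 dx -0.150 dy 0.019 rz 0.334
0.4 dx -0.171 dy 0.017 rz 0.382

0.05 dx -0.022 dy 0.002 rz 0.048
0.1 dx -0.043 dy 0.002 rz 0.095
0.15 dx -0.065 dy 0.002 rz 0.143
0.2 dx -0.087 dy -0.000 rz 0.191
0.25 dx -0.108 dy -0.003 rz 0.239
0.3 dx -0.129 dy -0.007 rz 0.286
0.35 dx -0.150 dy -0.011 rz 0.334
0.4 dx -0.171 dy -0.017 rz 0.382
```

Emit:
send_rows(commands=[{"dx": -0.021,"dy": 0.006,"dz": 0,"rx": 0,"ry": 0,"rz": 0.048},{"dx": -0.042,"dy": 0.011,"dz": 0,"rx": 0,"ry": 0,"rz": 0.095},{"dx": -0.063,"dy": 0.014,"dz": 0,"rx": 0,"ry": 0,"rz": 0.143},{"dx": -0.085,"dy": 0.017,"dz": 0,"rx": 0,"ry": 0,"rz": 0.191},{"dx": -0.085,"dy": 0.017,"dz": 0,"rx": 0,"ry": 0,"rz": 0.191}])

```text
t: 17.55
tool_pos: [0.6566, -0.0185, 0.0449]
orientation: [[0.102, 0.995, 0.007], [0.995, -0.102, -0.001], [-0.0, 0.007, -1.0]]
force: [10.2, -1.3, -4.7]
opening: 0.0215
```

Emit:
send_rows(commands=[{"dx": -0.022,"dy": 0.002,"dz": 0,"rx": 0,"ry": 0,"rz": 0.048},{"dx": -0.043,"dy": 0.002,"dz": 0,"rx": 0,"ry": 0,"rz": 0.095},{"dx": -0.043,"dy": 0.002,"dz": 0,"rx": 0,"ry": 0,"rz": 0.095}])

```text
t: 17.92
tool_pos: [0.6549, -0.0189, 0.0455]
orientation: [[0.003, 1.0, 0.013], [1.0, -0.003, -0.003], [-0.003, 0.013, -1.0]]
force: [21.6, -3.3, -12.8]
opening: 0.0211
```

Run:
```python
from h import *
s=get_state()
for k in ["joints","tool_pos","force","opening"]: print(k,np.round(s[k],4).tolist())
snap("wrist","wrist13");snap("side","side13");crop("side13","s13c",(180,150,380,300),4)
```

```text
joints [-0.3987, 0.7307, 0.5422, 1.7221, -0.4906, 0.8132, 0.3673]
tool_pos [0.6549, -0.0189, 0.0455]
force [21.6199, -3.2547, -12.8194]
opening 0.0211
```

View pics/wrist13.png

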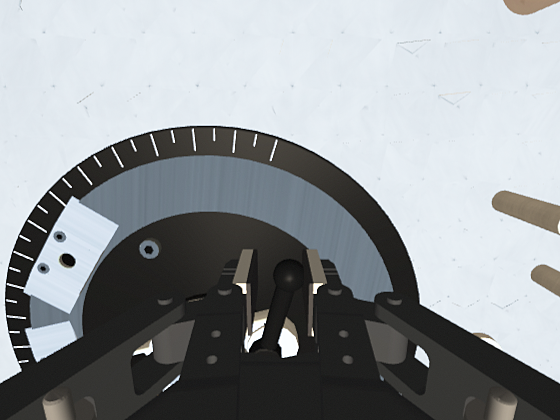

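View pics/s13c.png

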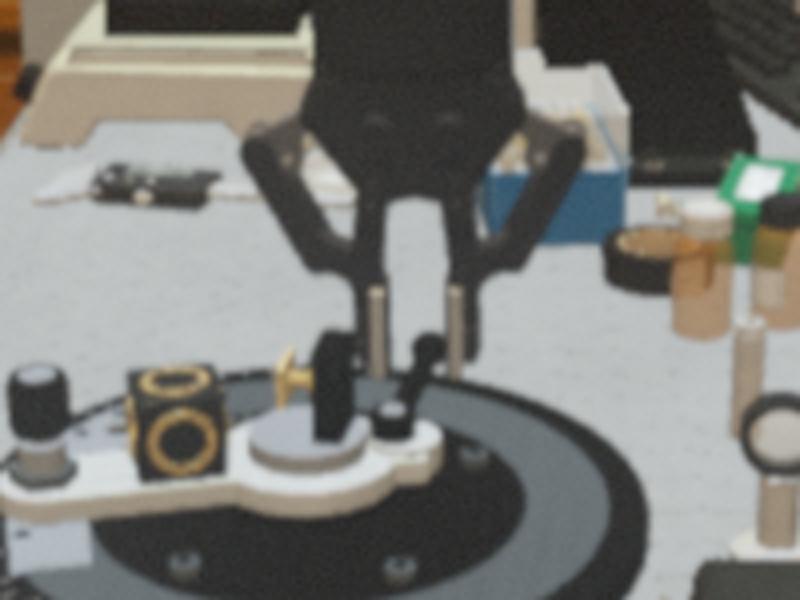

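Emit:
send_rows(commands=[{"dx": -0.01,"dy": 0,"dz": 0,"rx": 0,"ry": 0,"rz": 0},{"dx": -0.015,"dy": 0,"dz": 0,"rx": 0,"ry": 0,"rz": 0},{"dx": -0.015,"dy": 0,"dz": 0,"rx": 0,"ry": 0,"rz": 0}])

```text
t: 18.4
tool_pos: [0.6546, -0.0189, 0.0457]
orientation: [[0.003, 1.0, 0.016], [1.0, -0.003, -0.003], [-0.003, 0.016, -1.0]]
force: [27.0, -4.0, -15.5]
opening: 0.0215
```

Emit:
send_rows(commands=[{"dx": 0.04,"dy": 0,"dz": 0,"rx": 0,"ry": 0,"rz": 0},{"dx": 0.07,"dy": 0,"dz": 0,"rx": 0,"ry": 0,"rz": 0},{"dx": 0.07,"dy": 0,"dz": 0,"rx": 0,"ry": 0,"rz": 0}])

```text
t: 18.77
tool_pos: [0.6572, -0.0193, 0.0447]
orientation: [[0.004, 1.0, 0.005], [1.0, -0.004, -0.002], [-0.002, 0.005, -1.0]]
force: [6.1, -2.8, -1.4]
opening: 0.0212
```

Run:
```python
from h import *
s=get_state()
for k in ["tool_pos","orientation","force","opening"]: print(k,np.round(s[k],4).tolist())
snap("wrist","wrist14");crop("wrist14","w14c",(200,220,360,360),5)
```

```text
tool_pos [0.6572, -0.0193, 0.0447]
orientation [[0.004, 1.0, 0.0046], [1.0, -0.004, -0.0018], [-0.0018, 0.0046, -1.0]]
force [6.1101, -2.7819, -1.3903]
opening 0.0212
```

View pics/w14c.png

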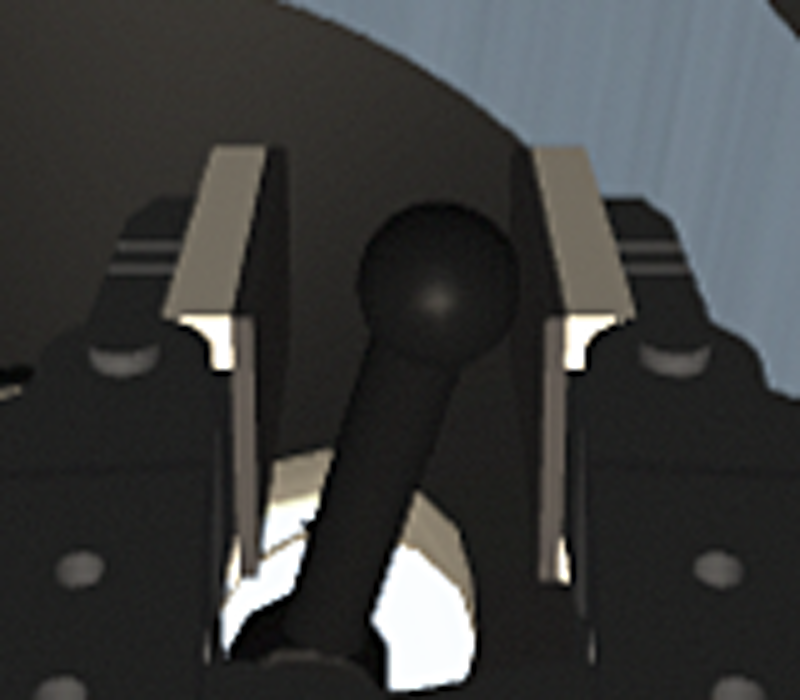

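Run:
```python
from h import *
X=back("wrist14",200+438.5/5-.5,220+286/5-.5,.047);print(X)
Y=back("wrist14",200+307/5,220+650/5,.047);print("boss",Y)
d=X[:2]-[.6477,-.0703];print(np.hypot(*d),np.arctan2(d[1],d[0]))
snap("top","top14");crop("top14","t14c",(260,110,410,310),4)
```

```text
[ 0.66073852 -0.02014207  0.047     ]
boss [ 0.64823559 -0.05944491  0.047     ]
0.0518249099288423 1.3164757951436676
```

View pics/t14c.png

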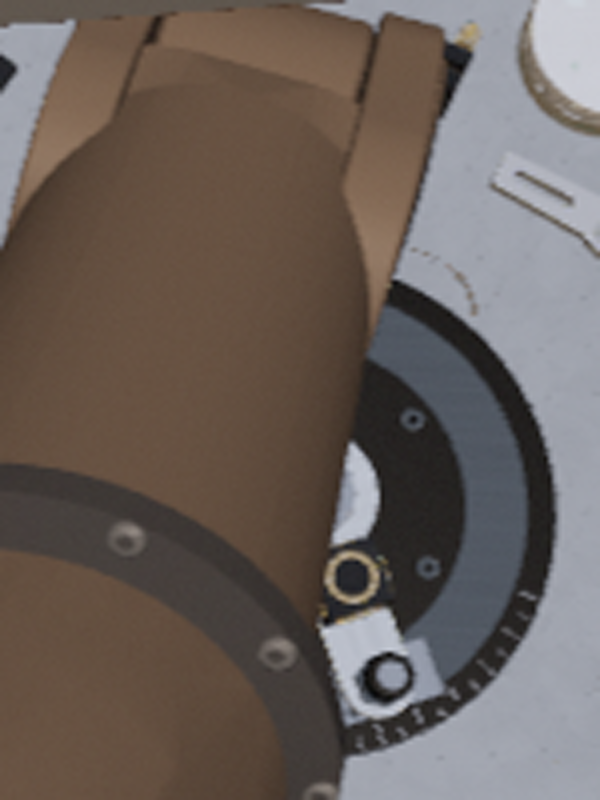

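Emit:
send_rows(commands=[{"dx": 0.02,"dy": 0,"dz": 0,"rx": 0,"ry": 0,"rz": 0},{"dx": 0.035,"dy": 0,"dz": 0,"rx": 0,"ry": 0,"rz": 0},{"dx": 0.035,"dy": 0,"dz": 0,"rx": 0,"ry": 0,"rz": 0}])

```text
t: 19.25
tool_pos: [0.6586, -0.0176, 0.0436]
orientation: [[0.001, 1.0, -0.001], [1.0, -0.001, 0.0], [0.0, -0.001, -1.0]]
force: [1.0, 0.3, -0.6]
opening: 0.0208
```

Run:
```python
from h import *
s=get_state()
for k in ["tool_pos","orientation","force","opening"]: print(k,np.round(s[k],4).tolist())
snap("wrist","wrist15");crop("wrist15","w15c",(200,220,360,360),5)
snap("side","side15");crop("side15","s15c",(180,190,340,310),5)
```

```text
tool_pos [0.6586, -0.0176, 0.0436]
orientation [[0.001, 1.0, -0.0008], [1.0, -0.001, 0.0004], [0.0004, -0.0008, -1.0]]
force [0.9514, 0.3115, -0.577]
opening 0.0208
```

View pics/w15c.png

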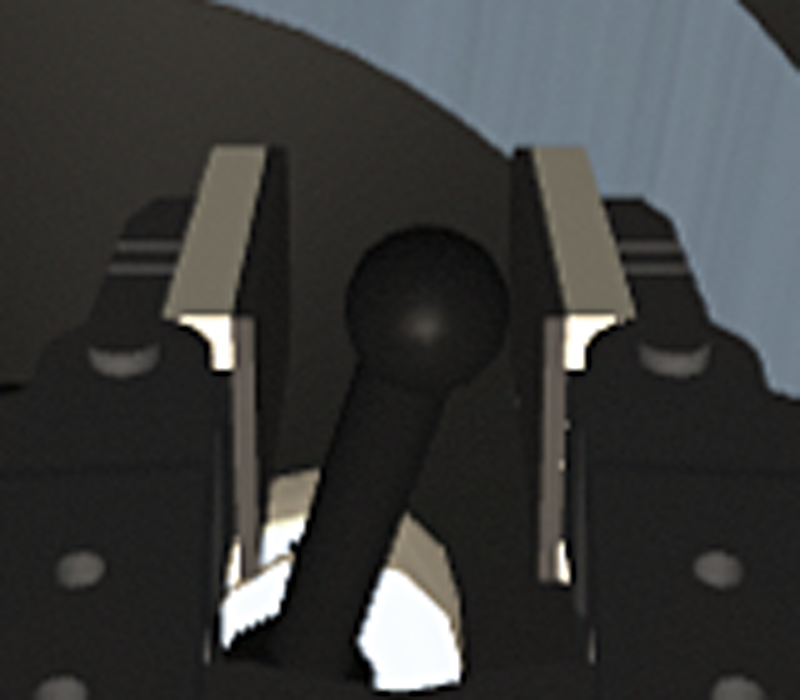

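View pics/s15c.png

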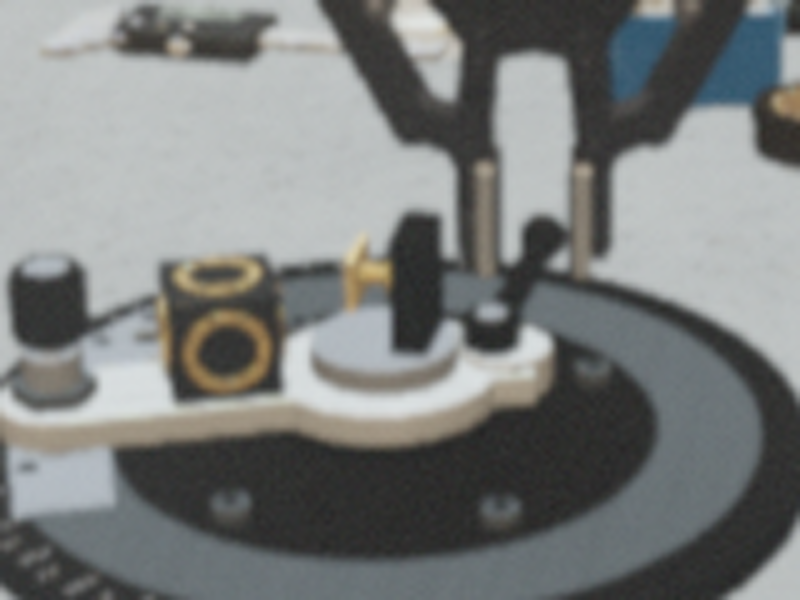

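Run:
```python
from h import *
X=back("wrist15",200+427.5/5-.5,220+310/5-.5,.047);print(X)
d=X[:2]-[.6477,-.0703];print(np.hypot(*d),np.arctan2(d[1],d[0]))
# side-based: ball pix in s15c (545,235); boss (492,318)
for n,u,v,z in[("ball",543,234,.047),("boss",492,315,.055)]:
    print(n,back("side15",180+(u+.5)/5-.5,190+(v+.5)/5-.5,z).round(4))
for a in(1.25,1.3,1.35,1.4,1.47,1.55,1.64):
    # top-frame offsets ignored
    p=[.6477+.052*np.cos(a)+.0027,-.0703+.052*np.sin(a)+.0015,.047]
    print(a,((proj("side15",p)-[180,190]+.5)*5-.5).round(1))
print(((proj("side15",[.6477+.0027,-.0703+.0015,.055])-[180,190]+.5)*5-.5).round(1))
```

```text
[ 0.66118299 -0.02025325  0.047     ]
0.051831154394143875 1.3076365453598324
ball [ 0.6607 -0.0163  0.047 ]
boss [ 0.6484 -0.0935  0.055 ]
1.25 [562.5 238.1]
1.3 [554.5 237.1]
1.35 [546.4 236.2]
1.4 [538.2 235.5]
1.47 [526.6 234.8]
1.55 [513.3 234.4]
1.64 [498.2 234.4]
[502.6 279.3]
```

Emit:
send_rows(commands=[{"dx": 0.01,"dy": -0.01,"dz": 0,"rx": 0,"ry": 0,"rz": -0.12},{"dx": 0.02,"dy": -0.02,"dz": 0,"rx": 0,"ry": 0,"rz": -0.24},{"dx": 0.02,"dy": -0.02,"dz": 0,"rx": 0,"ry": 0,"rz": -0.24}])

```text
t: 19.73
tool_pos: [0.6611, -0.0201, 0.0435]
orientation: [[0.249, 0.969, -0.0], [0.969, -0.249, -0.0], [-0.0, -0.0, -1.0]]
force: [-0.5, 0.6, 0.4]
opening: 0.0215
```

Emit:
send_rows(commands=[{"dx": -0.025,"dy": 0.007,"dz": 0,"rx": 0,"ry": 0,"rz": 0},{"dx": -0.05,"dy": 0.013,"dz": 0,"rx": 0,"ry": 0,"rz": 0},{"dx": -0.05,"dy": 0.013,"dz": 0,"rx": 0,"ry": 0,"rz": 0}])

```text
t: 20.1
tool_pos: [0.6569, -0.0189, 0.0442]
orientation: [[0.248, 0.969, 0.004], [0.969, -0.248, -0.001], [0.0, 0.004, -1.0]]
force: [6.6, -1.1, -4.6]
opening: 0.0216
```

Run:
```python
from h import *
s=get_state()
for k in ["tool_pos","orientation","force","opening"]: print(k,np.round(s[k],4).tolist())
snap("wrist","wrist16");crop("wrist16","w16c",(200,220,360,360),5)
```

```text
tool_pos [0.6569, -0.0189, 0.0442]
orientation [[0.2477, 0.9688, 0.0038], [0.9688, -0.2477, -0.0007], [0.0003, 0.0039, -1.0]]
force [6.5593, -1.1327, -4.5576]
opening 0.0216
```

View pics/w16c.png

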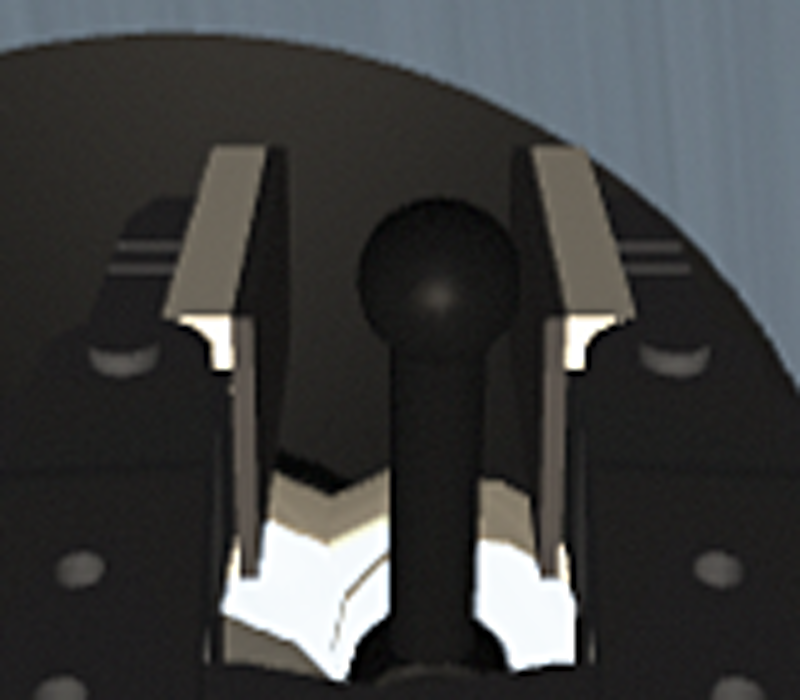

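Emit:
send_rows(commands=[{"dx": -0.015,"dy": 0.004,"dz": 0,"rx": 0,"ry": 0,"rz": 0},{"dx": -0.03,"dy": 0.008,"dz": 0,"rx": 0,"ry": 0,"rz": 0},{"dx": -0.03,"dy": 0.008,"dz": 0,"rx": 0,"ry": 0,"rz": 0}])

```text
t: 20.52
tool_pos: [0.6558, -0.0185, 0.0446]
orientation: [[0.248, 0.969, 0.009], [0.969, -0.248, -0.002], [-0.0, 0.009, -1.0]]
force: [16.0, -3.0, -10.3]
opening: 0.0213
```

Run:
```python
from h import *
s=get_state()
for k in ["tool_pos","orientation","force","opening"]: print(k,np.round(s[k],4).tolist())
snap("wrist","wrist17");crop("wrist17","w17c",(200,220,360,360),5)
```

```text
tool_pos [0.6558, -0.0185, 0.0446]
orientation [[0.2476, 0.9688, 0.0086], [0.9689, -0.2476, -0.0022], [-0.0, 0.0089, -1.0]]
force [16.0439, -2.9612, -10.2549]
opening 0.0213
```

View pics/w17c.png

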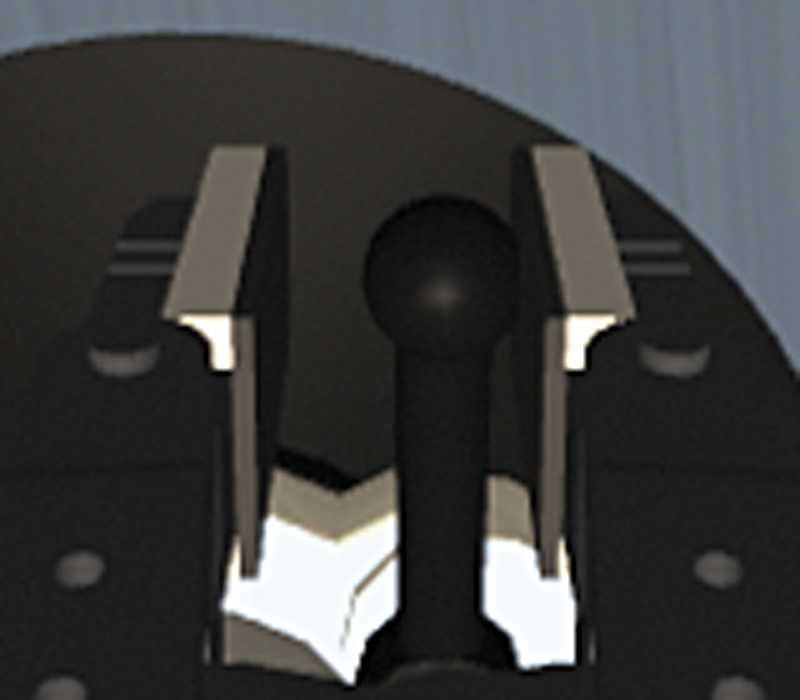

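Emit:
send_rows(commands=[{"dx": 0,"dy": 0,"dz": -0.015,"rx": 0,"ry": 0,"rz": 0},{"dx": -0.01,"dy": 0.003,"dz": -0.025,"rx": 0,"ry": 0,"rz": 0},{"dx": -0.015,"dy": 0.004,"dz": -0.025,"rx": 0,"ry": 0,"rz": 0},{"dx": -0.015,"dy": 0.004,"dz": -0.025,"rx": 0,"ry": 0,"rz": 0}])

```text
t: 21.08
tool_pos: [0.656, -0.0184, 0.0435]
orientation: [[0.248, 0.969, 0.013], [0.969, -0.248, -0.002], [0.001, 0.013, -1.0]]
force: [16.8, -2.2, 1.5]
opening: 0.0216
```

Run:
```python
from h import *
s=get_state()
for k in ["tool_pos","orientation","force","ft_torque","opening"]: print(k,np.round(s[k],4).tolist())
snap("wrist","wrist18");crop("wrist18","w18c",(200,220,360,360),5)
```

```text
tool_pos [0.656, -0.0184, 0.0435]
orientation [[0.2478, 0.9687, 0.0127], [0.9688, -0.2478, -0.0023], [0.001, 0.0128, -0.9999]]
force [16.8121, -2.1538, 1.4595]
ft_torque [-0.6054, -3.2852, 0.0092]
opening 0.0216
```

View pics/w18c.png

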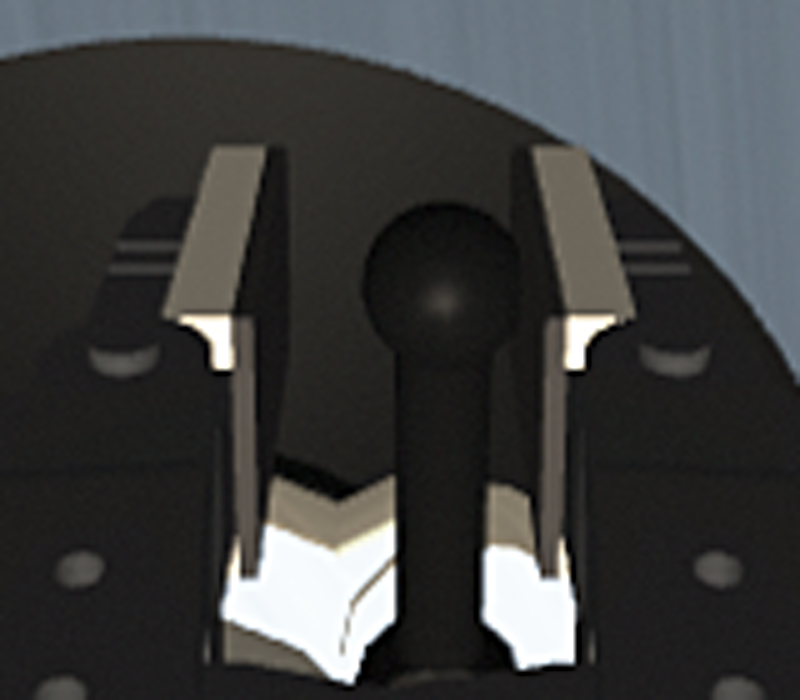

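Emit:
send_rows(commands=[{"dx": 0.05,"dy": -0.013,"dz": 0,"rx": 0,"ry": 0,"rz": 0},{"dx": 0.095,"dy": -0.025,"dz": 0,"rx": 0,"ry": 0,"rz": 0},{"dx": 0.095,"dy": -0.025,"dz": 0,"rx": 0,"ry": 0,"rz": 0},{"dx": 0.095,"dy": -0.025,"dz": 0.25,"rx": 0,"ry": 0,"rz": 0},{"dx": 0.095,"dy": -0.025,"dz": 0.5,"rx": 0,"ry": 0,"rz": 0},{"dx": 0.095,"dy": -0.025,"dz": 0.75,"rx": 0,"ry": 0,"rz": 0},{"dx": 0.095,"dy": -0.025,"dz": 1.0,"rx": 0,"ry": 0,"rz": 0}])

```text
t: 22.0
tool_pos: [0.6604, -0.0201, 0.1612]
orientation: [[0.249, 0.969, -0.001], [0.969, -0.249, 0.0], [-0.0, -0.001, -1.0]]
force: [-0.1, -0.1, -0.0]
opening: 0.0216
```

Emit:
send_rows(commands=[{"dx": -0.1,"dy": 0.33,"dz": 0.1,"rx": 0,"ry": 0,"rz": 0},{"dx": -0.2,"dy": 0.66,"dz": 0.2,"rx": 0,"ry": 0,"rz": 0},{"dx": -0.3,"dy": 1.0,"dz": 0.3,"rx": 0,"ry": 0,"rz": 0},{"dx": -0.3,"dy": 1.0,"dz": 0.3,"rx": 0,"ry": 0,"rz": 0}])

```text
t: 22.5
tool_pos: [0.6241, 0.1048, 0.1967]
orientation: [[0.243, 0.97, -0.001], [0.97, -0.243, 0.003], [0.002, -0.002, -1.0]]
force: [0.2, -1.6, -0.8]
opening: 0.0213
```

Run:
```python
from h import *
s=get_state()
for k in ["joints","tool_pos","force"]: print(k,np.round(s[k],4).tolist())
snap("top","top19");crop("top19","t19c",(260,160,410,310),5)
snap("side","side19");crop("side19","s19c",(150,180,340,320),4)
```

```text
joints [-0.7199, 0.5591, 0.7308, 1.6471, -0.4125, 1.0957, -0.1174]
tool_pos [0.6241, 0.1048, 0.1967]
force [0.234, -1.5778, -0.7533]
```

View pics/t19c.png

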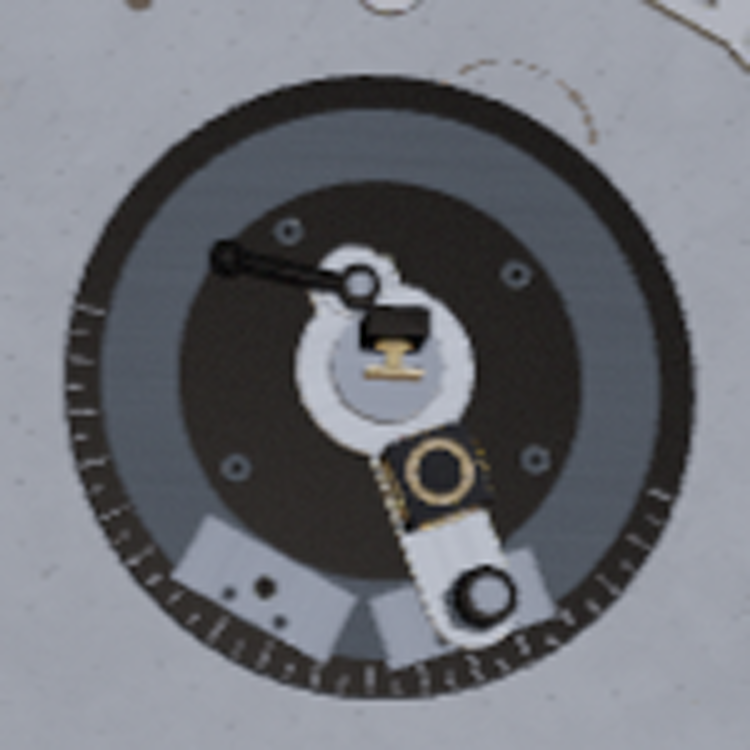

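View pics/s19c.png

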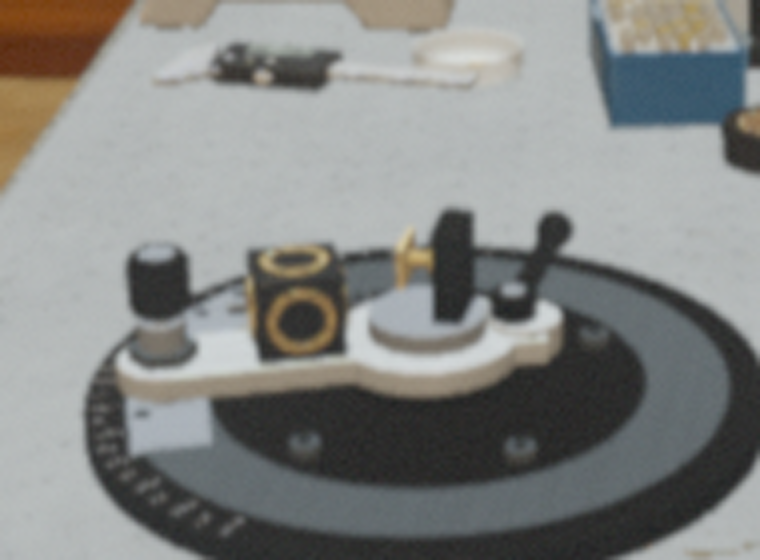

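Run:
```python
from m import *
C=np.array([.6184,-.0763])
k=P(486,592,.072);b=P(226,258,.047)
for kn,bn in((P(274,573,.072),P(512,187,.047)),(k,b)):
    a=np.arctan2(*(kn[:2]-C)[::-1]); pv=C-.032*np.array([np.cos(a),np.sin(a)])
    d=bn[:2]-pv; print("arm",a%(2*np.pi),"lever",((np.arctan2(d[1],d[0])-a-np.pi)+np.pi)%(2*np.pi)-np.pi,np.hypot(*d))
```

```text
arm 2.547737442392799 lever -0.17203790353826864 0.052721228567472744
arm 3.387523495297182 lever 1.055469373960487 0.05232152650537501
```

```bash
cp pics/top19.npz /dev/null
python3 - <<'E'
from h import *
cv2.imwrite("pics/top19f.png",np.load("pics/top19.npz")["im"])
E
```

```text
(no output)
```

View pics/top19f.png

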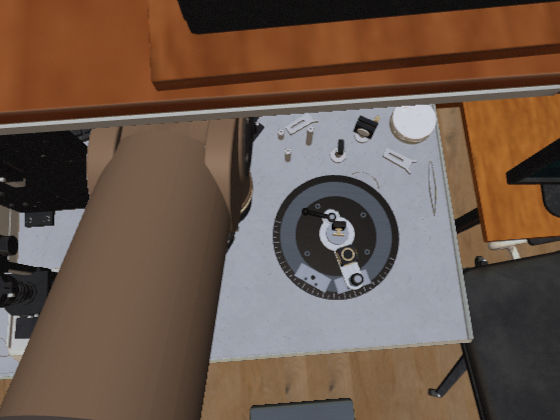

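Run:
```python
from h import *
print(get_state()["t"],get_state()["force"]); print(finish_job())
```

```text
22.6 [ 0.06803262 -0.88915545  0.29398238]
the job is handed in; nothing more can be done
None
```

The arm is pinned at the second station and the clamp lever is pushed to a hard stop, but the lever's angle does not match the description. I handed the job in at 22.6 s with the gripper clear of everything.

- **Pin and swing:** I gripped the knob, lifted it about 10.6 mm against about 8 N and swung the arm to just short of the second hole. There I let the pin rest on the plate and nudged the arm along at 5 to 6 N until the pin dropped in. In the side picture the knob stands as low against its nut as at the first station. The top picture puts the arm about 0.84 rad from where it started.
- **Clamp lever:** I pushed the ball anticlockwise until it would not move. Pushes of 16 to 27 N produced no further turn, and it stayed put when I let go. I estimate the pin saw about 19 N at most during that push; I did not measure it.
- **Lever angle disagreement:** Measured against the arm, the lever went from about -0.17 to about +1.06 rad. That is 1.23 rad of travel, against the stated 1.4 rad between fully open and the stop. I took it as the stop because of the hard resistance and did not test the open end of its range.
- **Bystanders:** My path kept away from them. In the last picture the lens mount and the post stand where they were. My arm hid the vial and the tape, so I did not check those two.

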